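# Load the colony reader's dish changer and index the first dish under the lens

### The arm

A 7-joint arm with a two-finger parallel gripper is mounted at the origin on a cart in front of the work surface, level with it; the furniture and walls round the work are solid. World frame = base frame: x ahead of the robot, y to its left, z up, the work surface at z = 0. Lengths are in mm, angles in rad, forces in N, time in s.
With the tool pointing down it reaches from about 400 to 850 mm from the base axis. Payload 6.9 kg.
Tool frame: the origin (TCP) lies on the centre line of the jaws, within the pads' length; the fingertips stand 8 mm ahead of it and the grasp point (between the pads) lies 11 mm behind it; z points along the fingers, y is the line along which they close (so a half turn about z gives the same grasp; the last joint's range is limited). The gripper opens to 85 mm and grips with 20 to 120 N. Pads are 22 mm wide; open, the fingers measure 114 mm over their backs; the gripper's body (76 mm by 85 mm) begins 54 mm behind the grasp point. The pads swing forward as they close: fully open they stand 13 mm farther back than shut.
Start: joints at [-1.236, 0.507, -0.238, 1.5, 0.126, 1.149, -0.155], TCP at [142.384, 608.554, 239.275] pointing down, gripper open.
Joint ranges: [-3.08, 3.08], [-0.24, 2.05], [-1.43, 1.35], [0, 2.5], [-1.52, 4.66], [0.17, 1.96], [-2.89, 2.89]. Speed limits (rad/s): [2.39, 2.39, 3.14, 3.14, 3.14, 3.14, 3.14].

### API

Orientations are given as a 3x3 rotation matrix whose columns are the frame's x, y, z axes.
In Python, from cell import robot gives the robot as it stands.
- The arm moves only by the tool nudge_tcp, called after "Call:" by a JSON object that holds its "fn" and its "kwargs". Schema: {"type":"object","properties":{"offsets":{"type":"object","properties":{"plan":{"type":"array","items":{"type":"array","items":{"type":"number"},"minItems":5,"maxItems":5},"minItems":1,"maxItems":20}},"additionalProperties":false,"required":["plan"]},"clamp_n":{"type":"number"},"only":{"type":"string"},"quiet":{"type":"boolean"},"lines":{"type":"string"}},"required":["offsets"],"additionalProperties":false}. offsets is an object whose key "plan" holds a list of rows, 1 to 20 of them, each of 5 numbers: dx, dy, dz in mm, then a turn about the tool's z in rad, then the finger opening in mm; each row shifts and turns the commanded pose from where the row before left it, along the tool's axes as they then stand; what a row does not reach is not made up. A row lasts 1/12 s, in which the tool goes at most 41.7 mm and 0.125 rad, less where a joint would pass 70% of its speed; a pose out of reach is approached as far as the arm can. The fingers move at their own pace and stop on an object; clamp_n is the grip in N (left out, the last holds). Time passes only in rows, so rows that do not move let the fingers close. The tool returns the time, the measured TCP pose, the force, the opening and the grip force at its end. only (a regular expression) keeps the lines of the reply that match it, lines (a string "A,B") keeps lines A to B, and quiet returns only ok. Input that does not fit is refused with a message, and nothing moves.
- robot.state(): the state, without advancing time (a new reading comes with each control period).
- robot.get_image(name): name is "scene" or "top" or "wrist"; returns (picture, depth): 480x640x3 uint8, red, green, blue; 480x640 float32, mm along the optical axis (not along the pixel's ray), 0 where there is no reading.
- robot.camera_model(name): a dict with "vertical_fov" (degrees; the focal length in pixels is half the picture's height over the tangent of half this angle, whatever the lens; pixels are square), "cx", "cy" (the principal point, pixels), "position" and "orientation" of the camera in the world. Camera axes: x right, y down, z forward; pixel columns grow to the right and rows downward; lengths in mm; the calibration is good to about 2 mm. A picture is of the moment at which its call begins: read the wrist's pose just before it. camera_model takes no time and is no camera call; for the wrist camera it gives the pose at the moment of the call.
- robot.sign_off(): hands the job in; it is judged then, once.
The state is a dict: "t": time; "qpos": joint angles; "dq": joint speeds; "joint_torque": joint torques, N m; "tool_pos": TCP position; "eef_rot": TCP orientation; "wrist_force": force on the tool from outside, world axes, zero at the start; "moment": the same for the moment, N m; "finger_gap": finger opening in mm; "grip_force": force on a finger pad.
Only numpy, scipy, OpenCV 4.12 (cv2) and the standard library are available. Lean on these libraries where they do the work, as an engineer would, in place of code of your own. Each camera call takes 0.05 s, during which the arm holds its last target. There are 200 camera calls.

### The job

Pull the dish drawer out to its stop and load every petri dish in it into the dish changer: lay each flat in the empty pocket standing in the open bay, and between dishes pump the index lever with full strokes, one tooth a stroke, until the next pocket has come into the bay, so that the dishes follow one another without a gap. Go on pumping until the first dish stands under the reader's lens and no farther; turn the plate by the lever alone. At the end the lever is let go, the drawer is pushed fully shut, and the other things on the bench are where they were.

Things in the scene. Friction and masses are not known exactly. Their poses are not given: they have to be found in the camera images.
- changer: dish changer, fixed: light grey base 300 x 300 x 16 mm, a toothed metal plate on it, a clear guard over that, at the back a grey column with the overhanging reader head (white, 238 mm high, black lens down to 111 mm). Origin on the plate's axis at bench level; -x is the front with the bay (towards the robot at yaw 0), +y its left seen from the robot
- guard_edge (a point): inner edge of the guard's notch, 20 mm before the plate's axis. The clear guard, 4 mm thick, top 71 mm above the bench, covers the plate to 145 mm on every side, except for this notch: 106 mm wide, open to the front, the bay in it. Gripper bodies pass above the guard
- dish_plate: the turning plate: toothed disc, 270 mm, top 42 mm above the bench, origin on its axis at bench level. Six pockets 60 degrees apart, one on its own +x, centred 92 mm out: a black disc with four steel pins of 7 mm, 12 mm high, on a 75 mm circle, at 45 degrees to the radius, so fingers closing along the radius pass between the pins. A dish has 2 to 4 mm play all round
- carousel (a joint): angle of the plate, rad, growing anticlockwise seen from above (bay, stop_1, stop_2, reader_spot). A pocket stands in the bay at 0 and every 1.047 (60 degrees). It only goes forward: a pawl stops it turning back by over 3 degrees, and drag (0.35 N m) keeps it where a stroke leaves it. Starts at 0 to 1.04, also between teeth
- index_lever (a joint): lever about the plate's axis, rad, anticlockwise from above: 0 at rest, 0.314 at its end stop. Each stroke to the end stop brings the plate to the next multiple of 0.262 (a tooth; four make a pocket), the first 3 degrees being slack; begun between teeth it moves it less. Let go, it springs back and leaves the plate. A stroke cut short gains no tooth: push again. 3 to 8 N at the knob
- lever_knob (a point): middle of the lever's upright black knob, 26 mm in diameter, from 45 to 108 mm above the bench; the point is on its axis, 80 mm up, 205 mm from the plate's axis. At rest it stands off the changer's right front corner, 60 degrees to the right of the direction from the axis to the bay; push it away from the robot along its circle
- dish_drawer (a joint): opening of the drawer, m: 0 shut, 0.160 at its stop; it slides to the cabinet's -x with a drag of 1 to 3 N and stays where it is left
- drawer_handle (a point): middle of the drawer's steel bar handle: bar along the cabinet's y, 110 mm long, 10 mm thick, its axis 35 mm before the drawer's face and 44 mm above the bench. It can be pinched from above with a finger before and a finger behind it
- middle_nest (a point): centre of the drawer's middle nest, on its floor; the other two are 78 mm to either side along the cabinet's y. A nest is bounded by four white pins of 7 mm, 12 mm high, on an 83 mm circle, at 45 degrees to the drawer's sides, so fingers closing along the cabinet's x pass between the pins. A dish has 8 to 13 mm play in it. It moves with the drawer
- dish_cabinet: low grey cabinet with one drawer, fixed, 200 deep x 270 wide x 68 mm high; origin at the centre of its underside, -x its front. The drawer's inside is 157 deep x 232 wide, its floor 20 mm, its side walls 44 mm and its front 66 mm above the bench; shut, the inside lies centred on the origin; at the stop the whole inside is clear of the cabinet's top
- bay (a point): the loading stop, open from above: in the changer's fixed frame, at the height of the plate's top (42 mm above the bench), 92 mm from the plate's axis to the front
- stop_1 (a point): first stop after the bay, 60 degrees on, under the guard: in the changer's fixed frame, at the height of the plate's top (42 mm above the bench), 92 mm from the plate's axis
- stop_2 (a point): second stop after the bay, 120 degrees on, under the guard: in the changer's fixed frame, at the height of the plate's top (42 mm above the bench), 92 mm from the plate's axis
- reader_spot (a point): third stop, straight under the reader's lens, at the far side from the bay: in the changer's fixed frame, at the height of the plate's top (42 mm above the bench), 92 mm from the plate's axis
- dish_1: petri dish with lid on, clear plastic, 64 mm across and 16 mm high (the fingers meet it at 60 mm across, up to 13 mm above its underside), 35 g; origin: centre of its underside, z up. Stands in the drawer at the start; None if absent
- dish_2: petri dish with lid on, clear plastic, 64 mm across and 16 mm high (the fingers meet it at 60 mm across, up to 13 mm above its underside), 35 g; origin: centre of its underside, z up. Stands in the drawer at the start; None if absent
- dish_3: petri dish with lid on, clear plastic, 64 mm across and 16 mm high (the fingers meet it at 60 mm across, up to 13 mm above its underside), 35 g; origin: centre of its underside, z up. Stands in the drawer at the start; None if absent
- timer: dial timer, 66 x 66 x 44 mm, to be left alone; origin at the centre of its underside
- weigh_boat: white weighing boat 68 x 68 x 16 mm standing on the cabinet's top, to be left there; origin at the centre of its underside

How it is judged:
By the outcome, as a careful person would: the job done as asked, in the order asked, and still so for the second after the job is handed in, with the robot touching nothing.
Of dish_1, dish_2, dish_3 only 2 to 3 are there at a start; the rules pass over those that are not, and their reading is None.
At some moment in a run one of dish_1, dish_2, dish_3 may be knocked a few centimetres aside while the robot is not near it.
Once in a run the grip may slacken for a moment while it holds something.
It also fails if it takes over 210 s, if anything falls off the work surface, if the arm or the gripper's body presses on something with over 40 N, if the wrist force passes 120 N, or if a joint passes its speed limit or range.

## Working session

There is one attempt and no reset: what is moved stays moved. The work goes in short steps, Python scripts to look and compute and a tool call to move; the robot and the scene stay as the last step left them, time stands still between calls to the robot, and variables do not carry over. Pictures are saved under pics/ and viewed, at most 14 in all, crops included, and the job is handed in when it is done.

```bash
ls; mkdir -p pics
```

Create h.py:
```python
import numpy as np, cv2
from cell import robot
def snap(name,fn,crop=None,scale=1):
    m=robot.camera_model(name); im,d=robot.get_image(name)
    np.savez('pics/'+fn+'.npz',im=im,d=d,R=np.array(m['orientation']),p=np.array(m['position']),f=240/np.tan(np.radians(m['vertical_fov'])/2),c=[m['cx'],m['cy']])
    save(fn,fn,crop,scale)
def save(fn,out,crop=None,scale=1):
    im=np.load('pics/'+fn+'.npz')['im']
    if crop: x0,y0,x1,y1=crop; im=im[y0:y1,x0:x1]
    if scale!=1: im=cv2.resize(im,None,fx=scale,fy=scale,interpolation=cv2.INTER_CUBIC)
    cv2.imwrite('pics/'+out+'.png',im[:,:,::-1])
def ray(z,u,v):
    return z['R'].reshape(3,3)@np.array([(u-z['c'][0])/z['f'],(v-z['c'][1])/z['f'],1])
def at(fn,u,v,h):   # intersect with height h
    z=np.load('pics/'+fn+'.npz'); r=ray(z,u,v); return np.round(z['p']+r*(h-z['p'][2])/r[2],1)
def dep(fn,u,v):
    z=np.load('pics/'+fn+'.npz'); return np.round(z['p']+ray(z,u,v)*z['d'][int(v),int(u)],1)
def tool(dx,dy,dz):  # world delta -> tool
    return np.round(np.array(robot.state()['eef_rot']).reshape(3,3).T@np.array([dx,dy,dz]),1)
def goto(x,y,z):
    s=robot.state(); print('tool delta',tool(*(np.array([x,y,z])-s['tool_pos'])))
```

Run:
```python
from h import *
s=robot.state(); print(s['t'],s['tool_pos'],np.round(s['eef_rot'],3),s['finger_gap'])
snap('top','top0'); snap('scene','scene0')
for n in('top','scene','wrist'):
    m=robot.camera_model(n);print(n,m['position'],np.round(m['orientation'],2).tolist(),m['vertical_fov'])
```

```text
cell.py
pics
0.0 [142.33839305 608.05592867 238.40539716] [[-0.974  0.228 -0.   ]
 [ 0.228  0.974 -0.002]
 [-0.    -0.002 -1.   ]] 85.2598964360173
top [ 402.91216696   53.6873568  1836.39759848] [[0.03, -0.99, 0.1], [-1.0, -0.03, 0.01], [-0.01, -0.1, -1.0]] 44.03051453159035
scene [-378.6310142  -553.38739336  863.72258182] [[0.53, -0.48, 0.7], [-0.85, -0.29, 0.44], [-0.01, -0.83, -0.56]] 43.71547391131241
wrist [ 60.19938649 627.57910099 373.8052142 ] [[0.23, 0.92, 0.31], [0.97, -0.22, -0.07], [-0.0, 0.32, -0.95]] 62.29611294548147
```
View pics/top0.png

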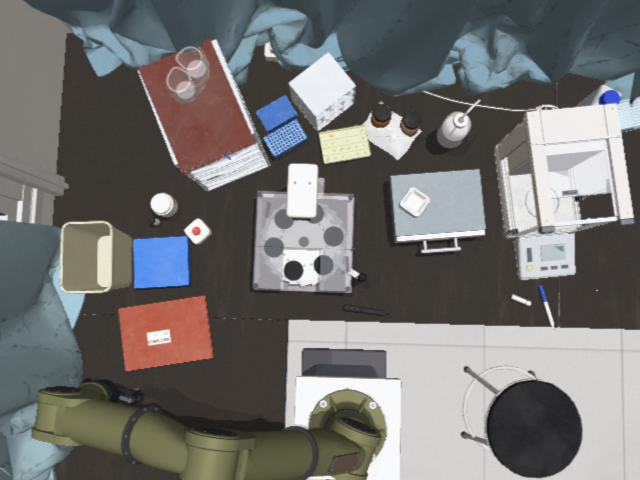

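View pics/scene0.png

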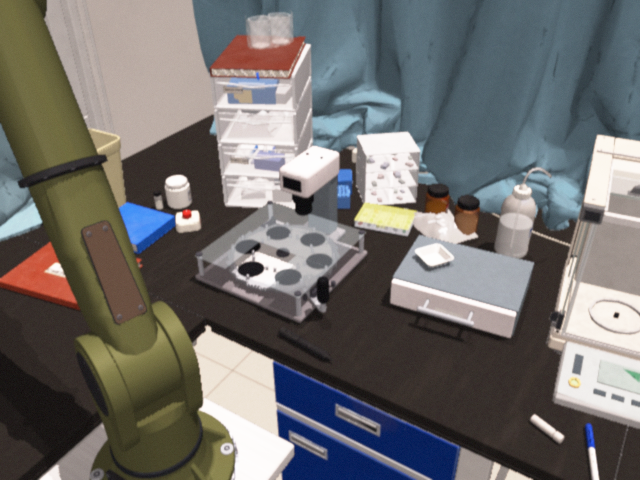

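The top view shows the changer around (303,243), its knob at (361,277), the cabinet around (438,205) with its handle at (440,246). The weigh boat is on the cabinet at (415,201). I'll enlarge both areas.

Run:
```python
from h import *
save('top0','top0c',(240,155,500,305),3)
```

View pics/top0c.png

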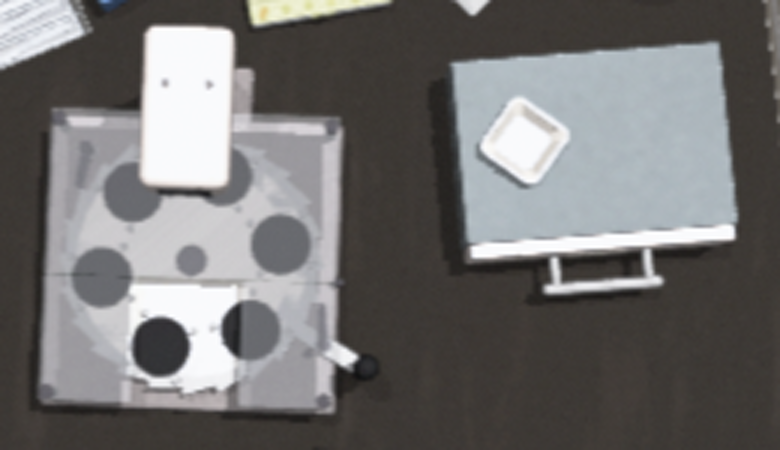

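Run:
```python
from h import *
A=lambda u,v,h:at('top0',240+(u+.5)/3-.5,155+(v+.5)/3-.5,h)
g=np.array([A(52,110,71),A(342,118,71),A(334,413,71),A(38,403,71)]);print('guard\n',g,g.mean(0))
print([np.linalg.norm(g[i]-g[i-1]) for i in range(4)])
print('hub',A(191,260,42))
for n,p in dict(p1=(160,347),p2=(250,330),p3=(280,244),p6=(101,277),p5=(132,192)).items(): print(n,A(*p,42))
print('knob',A(367,366,108))
c=np.array([A(452,62,68),A(719,43,68),A(735,230,68),A(467,247,68)]);print('cab\n',c,c.mean(0),[np.linalg.norm(c[i]-c[i-1]) for i in range(4)])
print('handle',A(547,289,49),A(661,282,49),dep('top0',441,250))
print('depth hub',dep('top0',303,241),dep('top0',444,210),dep('top0',293,270),dep('top0',362,277),dep('top0',293,300))
```

```text
guard
 [[7.032e+02 2.918e+02 7.100e+01]
 [7.027e+02 5.000e-01 7.100e+01]
 [4.081e+02 1.400e+00 7.100e+01]
 [4.098e+02 2.940e+02 7.100e+01]] [555.95  146.925  71.   ]
[np.float64(293.40824800949275), np.float64(291.3004291105662), np.float64(294.60137474220994), np.float64(292.60493844089507)]
hub [558.2 148.9  42. ]
p1 [469.5 177.3  42. ]
p2 [489.1  87.1  42. ]
p3 [576.9  59.3  42. ]
p6 [538.5 239.3  42. ]
p5 [625.9 211.   42. ]
knob [454.2 -28.3 108. ]
cab
 [[ 763.2 -109.    68. ]
 [ 789.6 -377.2   68. ]
 [ 600.6 -393.5   68. ]
 [ 576.4 -127.2   68. ]] [ 682.45  -251.725   68.   ] [np.float64(187.6845225371555), np.float64(269.4961966336445), np.float64(189.70158143779403), np.float64(267.39732608984707)]
handle [ 538.1 -210.1   49. ] [ 548.2 -324.3   49. ] [ 542.8 -267.7   46.3]
depth hub [556.8 148.4  70.2] [ 662.7 -272.9   61.3] [470.4 177.2  43.4] [453.2 -28.4 107.8] [3.799e+02 1.771e+02 3.000e-01]
```

The measurements are consistent with the given sizes:
- **Changer:** axis at about (557,148), yaw about 0.
- **Knob:** 205 mm out at -120°, as specified.
- **Plate:** at about 42°, so two strokes bring a pocket into the bay.
- **Cabinet:** yaw about 5.2°, handle at about (543,-267).

I'll turn the tool and move over the handle.

Call:
{"fn": "nudge_tcp", "kwargs": {"offsets": {"plan": [[0,0,0,0.125,30],[0,0,0,0.125,30],[0,0,0,0.125,30],[0,0,0,0.125,30],[0,0,0,0.125,30],[0,0,0,0.125,30],[0,0,0,0.125,30],[0,0,0,0.125,30],[0,0,0,0.125,30],[0,0,0,0.125,30]]}, "clamp_n": 40}}

```text
t: 0.93
tool_pos: [142.3, 608.3, 238.8]
eef_rot: [[-0.085, 0.996, -0.0], [0.996, 0.085, -0.001], [-0.001, -0.0, -1.0]]
wrist_force: [0.5, 0.5, -0.5]
finger_gap: 30.0
grip_force: 0.0
```

Call:
{"fn": "nudge_tcp", "kwargs": {"offsets": {"plan": [[-30,15,0,0,30],[-30,15,0,0,30],[-30,15,0,0,30],[-30,15,0,0,30],[-30,15,0,0,30],[-30,15,0,0,30],[-30,15,0,0,30],[-30,15,0,0,30],[-30,15,0,0,30],[-30,15,0,0,30],[-30,15,0,0,30],[-30,15,0,0,30],[-30,15,0,0,30],[-30,15,0,0,30],[-30,15,0,0,30],[-30,15,0,0,30]]}}}

```text
t: 2.27
tool_pos: [425.4, 150.8, 239.2]
eef_rot: [[-0.091, 0.996, -0.0], [0.996, 0.091, -0.0], [0.0, -0.0, -1.0]]
wrist_force: [-0.6, 0.4, 0.4]
finger_gap: 29.8
grip_force: 0.0
```

Call:
{"fn": "nudge_tcp", "kwargs": {"offsets": {"plan": [[-30,5,0,0,30],[-30,5,0,0,30],[-30,5,0,0,30],[-30,5,0,0,30],[-30,5,0,0,30],[-30,5,0,0,30],[-30,5,0,0,30],[-30,5,0,0,30],[-30,5,0,0,30],[-30,5,0,0,30],[-30,5,0,0,30],[-30,5,0,0,30],[-30,5,0,0,30],[-30,5,0,0,30],[0,0,0,0,30],[0,0,0,0,30]]}}}

```text
t: 3.6
tool_pos: [532.2, -261.5, 238.5]
eef_rot: [[-0.087, 0.996, -0.001], [0.996, 0.087, -0.0], [-0.0, -0.001, -1.0]]
wrist_force: [0.2, 0.6, 0.1]
finger_gap: 29.8
grip_force: 0.0
```

```bash
python3 -c "
from h import *
s=robot.state(); print(s['tool_pos'],np.round(s['eef_rot'],3),s['qpos']);snap('wrist','w1')"
```

```text
[ 532.2356073  -261.45671493  238.50156328] [[-0.087  0.996 -0.001]
 [ 0.996  0.087 -0.   ]
 [-0.    -0.001 -1.   ]] [ 0.16484878  0.47914538  0.39608288  1.5943112  -0.19873524  1.1093766
  0.69741275]
```

View pics/w1.png

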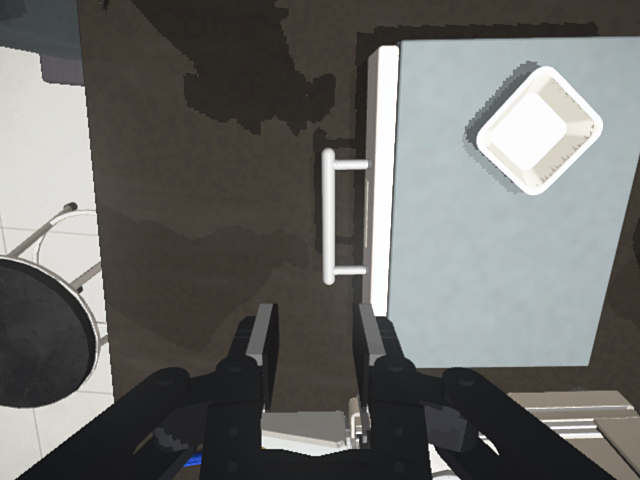

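The wrist view shows the handle bar from (328,150) to (328,282), parallel to the image columns, and the drawer's front face at x≈375.

```bash
python3 -c "
from h import *
a=at('w1',328,152,47);b=at('w1',328,281,47);print(a,b,dep('w1',328,215)); m=(a+b)/2;print(m, np.degrees(np.arctan2(*(a-b)[:2])))
print('face',at('w1',384,215,66),dep('w1',384,215))
goto(m[0],m[1],33)
"
```

```text
[ 536.5 -211.8   47. ] [ 547.6 -325.    47. ] [ 541.4 -263.2   50.2]
[ 542.05 -268.4    47.  ] -5.600322330661772
face [ 585.2 -255.1   66. ] [ 585.2 -255.1   66.1]
tool delta [ -9.7   9.  205.5]
```

Call:
{"fn": "nudge_tcp", "kwargs": {"offsets": {"plan": [[-5,5,0,-0.008,28],[-5,4,20,0,28],[0,0,30,0,28],[0,0,30,0,28],[0,0,30,0,28],[0,0,30,0,28],[0,0,25,0,28],[0,0,20,0,28],[0,0,20,0,28],[0,0,0,0,28],[0,0,0,0,0],[0,0,0,0,0],[0,0,0,0,0],[0,0,0,0,0],[0,0,0,0,0]]}, "clamp_n": 40}}

```text
t: 4.9
tool_pos: [543.0, -267.5, 34.2]
eef_rot: [[-0.1, 0.995, -0.0], [0.995, 0.1, 0.001], [0.001, -0.0, -1.0]]
wrist_force: [0.9, 2.0, -3.6]
finger_gap: 9.1
grip_force: 39.0
```

Call:
{"fn": "nudge_tcp", "kwargs": {"offsets": {"plan": [[0,-12,0,0,0],[0,-12,0,0,0],[0,-12,0,0,0],[0,-12,0,0,0],[0,-12,0,0,0],[0,-12,0,0,0],[0,-12,0,0,0],[0,-12,0,0,0],[0,-12,0,0,0],[0,-12,0,0,0],[0,-12,0,0,0],[0,-12,0,0,0],[0,-8,0,0,0],[0,-6,0,0,0],[0,-3,0,0,0],[0,0,0,0,0]]}}}

```text
t: 6.23
tool_pos: [384.3, -283.9, 34.2]
eef_rot: [[-0.1, 0.995, 0.003], [0.995, 0.1, 0.0], [0.0, 0.003, -1.0]]
wrist_force: [7.4, 6.0, -12.2]
finger_gap: 9.5
grip_force: 39.7
```

Call:
{"fn": "nudge_tcp", "kwargs": {"offsets": {"plan": [[0,-2,0,0,0],[0,-2,0,0,0],[0,0,0,0,0]]}}}

```text
t: 6.48
tool_pos: [384.2, -283.9, 34.3]
eef_rot: [[-0.103, 0.995, 0.007], [0.995, 0.103, -0.001], [-0.001, 0.007, -1.0]]
wrist_force: [18.3, 8.8, -18.5]
finger_gap: 9.6
grip_force: 39.3
```

Call:
{"fn": "nudge_tcp", "kwargs": {"offsets": {"plan": [[0,2,0,0,28],[0,1,0,0,28],[0,0,0,0,28],[0,0,-15,0,28],[0,0,-30,0,28],[0,0,-40,0,85],[0,0,-40,0,85],[0,0,-40,0,85],[0,20,-40,0,85],[0,20,0,0,85],[0,20,0,0,85],[0,0,0,0,85]]}}}

```text
t: 7.48
tool_pos: [443.4, -278.7, 237.6]
eef_rot: [[-0.101, 0.995, 0.004], [0.995, 0.101, -0.002], [-0.002, 0.004, -1.0]]
wrist_force: [0.8, 0.3, -0.1]
finger_gap: 84.9
grip_force: 0.0
```

```bash
python3 -c "
from h import *
print(robot.state()['tool_pos']);snap('wrist','w2')"
```

```text
[ 443.40181054 -278.67915562  237.59044408]
```

View pics/w2.png

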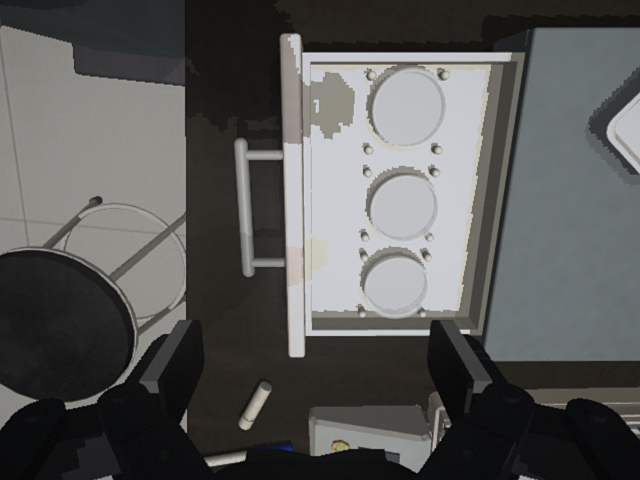

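All three dishes are present, with centres near (408,106), (404,207) and (395,285), and the drawer is at its stop.

```bash
python3 -c "
from h import *
for p in [(408,106),(404,207),(395,285)]: print(at('w2',*p,36),dep('w2',*p))
print('nest mid',np.mean([at('w2',*p,32) for p in [(367,172),(436,172),(365,238),(430,238)]],0))
for f,p in [('w2',(195,324)),('w2',(434,324)),('w1',(272,307)),('w1',(362,307))]: print(f,dep(f,*p))
print(at('w2',408,66,36),at('w2',408,146,36),at('w2',372,106,36),at('w2',445,106,36))
"
```

```text
[ 508.3 -187.7   36. ] [ 508.6 -187.7   34.8]
[ 519.5 -270.2   36. ] [ 519.3 -270.    37. ]
[ 524.1 -344.6   36. ] [ 524.2 -344.8   35.5]
nest mid [ 516.4 -270.5   32. ]
w2 [ 398.6 -272.3  249.2]
w2 [ 483.2 -264.6  247.9]
w1 [ 513.4 -251.7  238.6]
w1 [ 547.5 -248.5  238.9]
[ 503.1 -158.6   36. ] [ 513.9 -218.7   36. ] [ 479.6 -190.6   36. ] [ 537.9 -184.7   36. ]
```

Dish positions agree with the given heights (about 36 mm at the lid) and widths. Before loading, I go to the lever: I'll straddle the knob with the tool's y axis along the stroke chord at -21°.

Call:
{"fn": "nudge_tcp", "kwargs": {"offsets": {"plan": [[31,4.5,0,0,50],[31,4.5,0,0,50],[31,4.5,0,0,50],[31,4.5,0,0,50],[31,4.5,0,0,50],[31,4.5,0,0,50],[31,4.5,0,0,50],[31,4.5,0,0,50],[0,0,0,0.12,50],[0,0,0,0.12,50],[0,0,0,0.12,50],[0,0,0,0.11,50],[0,0,0,0,50]]}}}

```text
t: 8.62
tool_pos: [450.3, -29.8, 236.5]
eef_rot: [[0.369, 0.929, -0.001], [0.929, -0.369, -0.001], [-0.001, -0.0, -1.0]]
wrist_force: [0.1, 0.1, 0.0]
finger_gap: 49.8
grip_force: 0.0
```

```bash
python3 -c "
from h import *
goto(454,-29,86);snap('wrist','w3')"
```

```text
tool delta [  2.2   3.2 150.5]
```

View pics/w3.png

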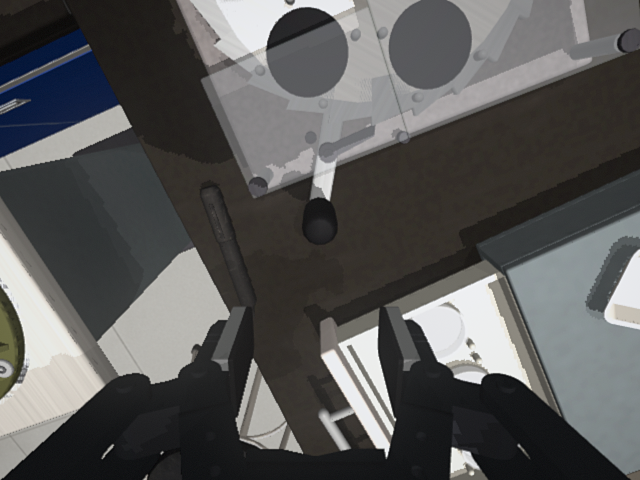

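The knob's top is at about (320,213), between the finger lines. I'll check its position before descending.

```bash
python3 -c "
from h import *
print(at('w3',320,213,108),dep('w3',320,213),dep('w3',320,230))"
```

```text
[457.  -17.3 108. ] [456.4 -19.1 100.7] [452.6 -28.7 108.1]
```

Call:
{"fn": "nudge_tcp", "kwargs": {"offsets": {"plan": [[2,3,0,0,50],[0,0,25,0,50],[0,0,25,0,50],[0,0,25,0,50],[0,0,25,0,50],[0,0,25,0,50],[0,0,25,0,50],[0,0,0,0,50]]}}}

```text
t: 9.33
tool_pos: [452.6, -27.9, 83.2]
eef_rot: [[0.36, 0.933, -0.006], [0.933, -0.36, -0.0], [-0.002, -0.006, -1.0]]
wrist_force: [-1.2, -0.4, 0.6]
finger_gap: 50.2
grip_force: 0.0
```

Call:
{"fn": "nudge_tcp", "kwargs": {"offsets": {"plan": [[0,12,0,0,50],[0,12,0,0,50],[0,12,0,0,50],[0,12,0,0,50],[0,12,0,0,50],[0,10,0,0,50],[0,6,0,0,50],[0,2,0,0,50],[0,0,0,0,50]]}}}

```text
t: 10.08
tool_pos: [526.1, -55.6, 86.8]
eef_rot: [[0.362, 0.932, -0.003], [0.932, -0.362, 0.001], [0.0, -0.003, -1.0]]
wrist_force: [-5.5, 1.8, 5.0]
finger_gap: 50.1
grip_force: 2.9
```

```bash
python3 -c "
from h import *
snap('top','t1',(240,155,400,305),3.5)"
```

```text
(no output)
```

View pics/t1.png

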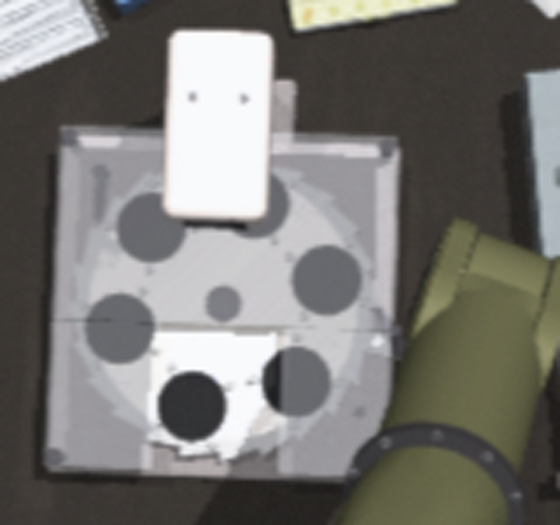

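The front pocket is at (192,406) in the crop. I'll compute its angle and push slightly further to check whether this is the end stop.

Call:
{"fn": "nudge_tcp", "kwargs": {"offsets": {"plan": [[0,3,0,0,50],[0,2,0,0,50],[0,0,0,0,50]]}}}

```text
t: 10.38
tool_pos: [527.2, -55.9, 86.4]
eef_rot: [[0.361, 0.932, -0.01], [0.933, -0.361, 0.004], [-0.0, -0.01, -1.0]]
wrist_force: [-12.9, 5.4, 9.5]
finger_gap: 50.1
grip_force: 7.4
```

Add to h.py:
```python
def ang(fn):   # plate angle mod 60 from black discs seen from the top camera
    z=np.load('pics/'+fn+'.npz'); g=z['im'].astype(int).sum(2)
    best=None
    for a in np.arange(0,60,0.5):
        v=0
        for k in (0,1,2,4,5):   # skip pocket hidden by the head? all used, robust by sum
            t=np.radians(180+a+60*k)
            for rr in (0,12,22):
                for b in range(0,360,60):
                    P=np.array([557+92*np.cos(t)+rr*np.cos(np.radians(b)),148+92*np.sin(t)+rr*np.sin(np.radians(b)),42])
                    c=z['R'].T@(P-z['p']); u=c[:2]/c[2]*z['f']+z['c']
                    v+=min(g[int(round(u[1])),int(round(u[0]))],450)
        if best is None or v<best[0]: best=(v,a)
    return best
```

```bash
python3 -c "
from h import *
print(ang('top0'),ang('t1'))
p=at('t1',240+192/3.5,155+406/3.5,42);print(p,np.degrees(np.arctan2(p[1]-148,p[0]-557)))
snap('top','t2');print(ang('t2'))"
```

```text
(np.int64(26784), np.float64(33.0)) (np.int64(26917), np.float64(43.0))
[467.6 171.6  42. ] 165.21228100618163
(np.int64(26901), np.float64(43.0))
```

End stop confirmed: 1 mm of motion against a rise to 14 N, with the plate at 45°. Second stroke next.

Call:
{"fn": "nudge_tcp", "kwargs": {"offsets": {"plan": [[0,-12,0,0,50],[0,-12,0,0,50],[0,-12,0,0,50],[0,-12,0,0,50],[0,-12,0,0,50],[0,-12,0,0,50],[0,-11,0,0,50],[0,0,0,0,50],[0,0,0,0,50]]}}}

```text
t: 11.18
tool_pos: [455.6, -27.7, 87.3]
eef_rot: [[0.362, 0.932, 0.002], [0.932, -0.362, -0.0], [0.001, 0.002, -1.0]]
wrist_force: [0.7, 0.3, 0.8]
finger_gap: 50.0
grip_force: 0.0
```

Call:
{"fn": "nudge_tcp", "kwargs": {"offsets": {"plan": [[0,12,0,0,50],[0,12,0,0,50],[0,12,0,0,50],[0,12,0,0,50],[0,12,0,0,50],[0,12,0,0,50],[0,8,0,0,50],[0,3,0,0,50],[0,0,0,0,50]]}}}

```text
t: 11.93
tool_pos: [527.3, -56.2, 85.6]
eef_rot: [[0.362, 0.932, -0.011], [0.932, -0.362, 0.004], [-0.001, -0.012, -1.0]]
wrist_force: [-15.8, 6.5, 10.9]
finger_gap: 50.3
grip_force: 8.1
```

```bash
python3 -c "
from h import *
snap('top','t3');print(ang('t3'))"
```

```text
(np.int64(25728), np.float64(2.0))
```

Call:
{"fn": "nudge_tcp", "kwargs": {"offsets": {"plan": [[0,-12,0,0,50],[0,-12,0,0,50],[0,-12,0,0,50],[0,-12,0,0,50],[0,-12,0,0,50],[0,-12,0,0,50],[0,-11,0,0,50],[0,0,0,0,50],[0,0,0,0,50]]}}}

```text
t: 12.73
tool_pos: [456.0, -28.0, 87.0]
eef_rot: [[0.362, 0.932, 0.002], [0.932, -0.362, -0.0], [0.0, 0.002, -1.0]]
wrist_force: [0.6, 0.2, 0.1]
finger_gap: 50.0
grip_force: 0.0
```

Call:
{"fn": "nudge_tcp", "kwargs": {"offsets": {"plan": [[0,0,-30,0,50],[0,0,-40,0,50],[0,0,-40,0,50],[0,0,-40,0,50],[0,0,0,0,80]]}}}

```text
t: 13.15
tool_pos: [459.6, -29.3, 243.9]
eef_rot: [[0.364, 0.931, 0.013], [0.932, -0.364, -0.0], [0.004, 0.012, -1.0]]
wrist_force: [0.6, -0.5, 0.1]
finger_gap: 60.7
grip_force: 0.0
```

Add to h.py:
```python
def dishes(fn,lo=33.8,hi=39):
    z=np.load('pics/'+fn+'.npz'); v,u=np.mgrid[:480,:640]
    P=np.stack([(u-z['c'][0])/z['f'],(v-z['c'][1])/z['f'],np.ones(u.shape)],-1)*z['d'][...,None]@z['R'].T+z['p']
    m=((P[...,2]>lo)&(P[...,2]<hi)&(z['d']>0)).astype(np.uint8)
    m=cv2.morphologyEx(m,cv2.MORPH_OPEN,np.ones((7,7),np.uint8))
    n,l,s,_=cv2.connectedComponentsWithStats(m)
    for i in range(1,n):
        if s[i,4]>800:
            (cx,cy),r=cv2.minEnclosingCircle(P[l==i][:,:2].astype(np.float32)); print('blob',round(cx,1),round(cy,1),'r',round(r,1),s[i,:4])
```

```bash
python3 -c "
from h import *
dishes('w2')"
```

```text
blob 511.0 -190.4 r 32.0 [371  67  80  83]
blob 521.4 -273.1 r 32.2 [370 175  72  70]
blob 526.6 -348.1 r 32.2 [364 257  68  61]
```

Call:
{"fn": "nudge_tcp", "kwargs": {"offsets": {"plan": [[0,0,0,-0.12,80],[0,0,0,-0.12,80],[0,0,0,-0.12,80],[0,0,0,-0.11,80],[-31,-5,0,0,80],[-31,-5,0,0,80],[-31,-5,0,0,80],[-31,-5,0,0,80],[-31,-5,0,0,80],[-31,-5,0,0,80],[-31,-5,0,0,80],[-31,-5,0,0,80],[0,0,0,0,80]]}}}

```text
t: 14.23
tool_pos: [438.6, -286.6, 237.3]
eef_rot: [[-0.091, 0.996, 0.001], [0.996, 0.091, -0.006], [-0.006, 0.001, -1.0]]
wrist_force: [0.1, -0.0, 0.2]
finger_gap: 79.9
grip_force: 0.0
```

```bash
python3 -c "
from h import *
snap('wrist','w4');dishes('w4')
goto(508,-188,60)"
```

```text
blob 511.1 -190.3 r 32.0 [379  54  80  85]
blob 521.3 -273.4 r 31.9 [377 164  73  72]
blob 526.5 -348.6 r 32.5 [372 248  68  63]
tool delta [ 89.2  77.3 176.6]
```

Call:
{"fn": "nudge_tcp", "kwargs": {"offsets": {"plan": [[22,20,10,0,80],[22,20,20,0,80],[22,20,30,0,80],[23,21,30,0,80],[0,0,30,0,80],[0,0,30,0,80],[0,0,20,0,80],[0,0,0,0,80]]}}}

```text
t: 14.95
tool_pos: [509.1, -181.3, 64.3]
eef_rot: [[-0.1, 0.995, -0.006], [0.995, 0.101, 0.002], [0.003, -0.005, -1.0]]
wrist_force: [-0.4, 0.6, -0.0]
finger_gap: 79.9
grip_force: 0.0
```

```bash
python3 -c "
from h import *
goto(511,-190.4,29)"
```

```text
tool delta [-9.3  1.2 35.3]
```

Call:
{"fn": "nudge_tcp", "kwargs": {"offsets": {"plan": [[-9,1,0,0.005,80],[0,0,10,0,80],[0,0,10,0,80],[0,0,10,0,80],[0,0,5,0,80],[0,0,0,0,80],[0,0,0,0,80]]}}}

```text
t: 15.53
tool_pos: [512.0, -191.9, 32.9]
eef_rot: [[-0.094, 0.996, -0.001], [0.996, 0.094, 0.0], [0.0, -0.001, -1.0]]
wrist_force: [0.4, -0.9, 0.0]
finger_gap: 79.8
grip_force: 0.0
```

```bash
python3 -c "
from h import *
goto(511,-190.4,29)"
```

```text
tool delta [ 1.6 -0.9  3.9]
```

Call:
{"fn": "nudge_tcp", "kwargs": {"offsets": {"plan": [[1.5,-1,4,0,80],[0,0,0,0,80],[0,0,0,0,80]]}}}

```text
t: 15.78
tool_pos: [511.1, -190.4, 29.1]
eef_rot: [[-0.094, 0.996, -0.0], [0.996, 0.094, 0.0], [0.0, 0.0, -1.0]]
wrist_force: [0.1, 0.2, -0.4]
finger_gap: 79.9
grip_force: 0.0
```

Call:
{"fn": "nudge_tcp", "kwargs": {"offsets": {"plan": [[0,0,0,0,50],[0,0,0,0,50],[0,0,0,0,50],[0,0,0,0,50],[0,0,0,0,50],[0,0,0,0,50]]}, "clamp_n": 40}}

```text
t: 16.28
tool_pos: [511.6, -190.7, 29.7]
eef_rot: [[-0.094, 0.996, 0.001], [0.996, 0.094, -0.0], [-0.0, 0.001, -1.0]]
wrist_force: [0.6, 1.2, 6.8]
finger_gap: 58.2
grip_force: 32.8
```

Call:
{"fn": "nudge_tcp", "kwargs": {"offsets": {"plan": [[0,0,-10,0,50],[0,0,-20,0,50],[0,0,-30,0,50],[0,0,-35,0,50],[0,0,-35,0,50],[0,0,-35,0,50],[0,0,-20,0.094,50],[30,-6,0,0,50],[30,-6,0,0,50],[30,-6,0,0,50],[30,-6,0,0,50],[30,-6,0,0,50],[30,-6,0,0,50],[30,-6,0,0,50],[30,-6,0,0,50],[0,0,0,0,50],[0,0,0,0,50]]}}}

```text
t: 17.7
tool_pos: [462.6, 51.1, 214.5]
eef_rot: [[-0.004, 1.0, -0.0], [1.0, 0.004, 0.0], [0.0, -0.0, -1.0]]
wrist_force: [-0.3, -1.0, 0.1]
finger_gap: 57.3
grip_force: 43.3
```

```bash
python3 -c "
from h import *
snap('wrist','w5')"
```

```text
(no output)
```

View pics/w5.png

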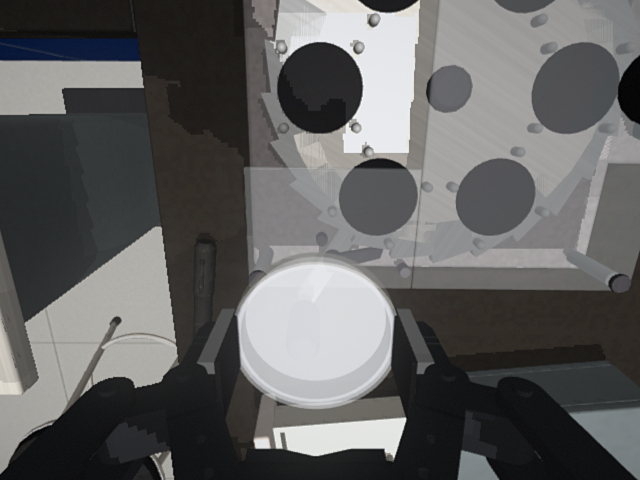

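The dish is held level at (316,328). The bay pocket's disc is centred at (320,88), with pins at (281,47), (358,47), (284,127) and (355,127).

```bash
python3 -c "
from h import *
print('disc',at('w5',320,88,42),[at('w5',*p,42) for p in [(277,88),(363,88),(320,42),(320,133)]])
pp=[at('w5',*p,54) for p in [(281,47),(358,47),(284,127),(355,127)]];print('pins',np.mean(pp,0),pp)
dishes('w5',216,226); print(dep('w5',316,330)); dishes('w5',41,46)
print(ang('t3'))
"
```

```text
disc [464.1 147.6  42. ] [array([433. , 147.4,  42. ]), array([495.2, 147.7,  42. ]), array([463.9, 177.6,  42. ]), array([464.4, 116.1,  42. ])]
pins [463.65 146.9   54.  ] [array([437.5, 172.7,  54. ]), array([489.4, 172.9,  54. ]), array([438.4, 120.9,  54. ]), array([489.3, 121.1,  54. ])]
blob 461.2 55.4 r 36.0 [220 258 193 151]
[461.4  56.4 221.2]
blob 491.2 147.6 r 76.5 [263   0 175 168]
(np.int64(25728), np.float64(2.0))
```

```bash
python3 -c "
from h import *
for p in [(316,258),(316,268),(316,382),(316,408),(236,330),(396,330)]: print(p,at('w5',*p,220.5),dep('w5',p[0],p[1]))
z=np.load('pics/w5.npz')
for v in list(range(252,274,3))+list(range(376,414,4)): print(v,dep('w5',316,v))
"
```

```text
(316, 258) [461.3  84.6 220.5] [461.3  83.2 216.8]
(316, 268) [461.3  80.8 220.5] [461.3  81.2 221.4]
(316, 382) [461.5  32.7 220.5] [461.5  33.6 221.6]
(316, 408) [461.6  20.2 220.5] [461.6  19.7 219.9]
(236, 330) [431.7  55.8 220.5] [432.3  57.6 223.6]
(396, 330) [491.1  56.  220.5] [490.   59.  225.5]
252 [461.3  83.  210.1]
255 [461.3  82.9 213. ]
258 [461.3  83.2 216.8]
261 [461.3  83.  219.4]
264 [461.3  82.3 220.5]
267 [461.3  81.4 221. ]
270 [461.3  80.2 220.9]
273 [461.3  79.4 221.7]
376 [461.5  35.9 221. ]
380 [461.5  33.6 220.4]
384 [461.5  32.  220.8]
388 [461.5  30.7 221.5]
392 [461.5  28.1 220.6]
396 [461.5  26.5 221. ]
400 [461.5  23.9 220.2]
404 [461.5  23.5 222. ]
408 [461.6  19.7 219.9]
412 [ 462.7 -154.4   28.1]
```

Call:
{"fn": "nudge_tcp", "kwargs": {"offsets": {"plan": [[24,0.6,0,0,50],[24,0.6,0,0,50],[24,0.7,10,0,50],[24,0.7,20,0,50],[0,0,30,0,50],[0,0,30,0,50],[0,0,25,0,50],[0,0,15,0,50],[0,0,0,0,50],[0,0,0,0,50]]}}}

```text
t: 18.58
tool_pos: [465.9, 143.8, 83.9]
eef_rot: [[0.002, 1.0, -0.001], [1.0, -0.002, -0.001], [-0.001, -0.001, -1.0]]
wrist_force: [0.5, -0.5, 0.3]
finger_gap: 57.6
grip_force: 43.3
```

```bash
python3 -c "
from h import *
goto(465.2,147.2,52.5)"
```

```text
tool delta [ 3.4 -0.7 31.4]
```

Call:
{"fn": "nudge_tcp", "kwargs": {"offsets": {"plan": [[3.4,-0.7,5,0,50],[0,0,8,0,50],[0,0,8,0,50],[0,0,5,0,50],[0,0,3,0,50],[0,0,0,0,50],[0,0,0,0,50]]}}}

```text
t: 19.17
tool_pos: [464.9, 148.7, 54.9]
eef_rot: [[0.0, 1.0, -0.0], [1.0, -0.0, -0.0], [-0.0, -0.0, -1.0]]
wrist_force: [0.7, -0.2, -1.1]
finger_gap: 57.7
grip_force: 43.3
```

```bash
python3 -c "
from h import *
goto(465.2,147.2,52.5);print(robot.state()['moment'])"
```

```text
tool delta [-1.5  0.3  2.4]
[-0.00147369 -0.0283194  -0.03820298]
```

Call:
{"fn": "nudge_tcp", "kwargs": {"offsets": {"plan": [[-1.5,0.3,1,0,50],[0,0,1.5,0,50],[0,0,0,0,50]]}}}

```text
t: 19.42
tool_pos: [465.4, 147.2, 52.5]
eef_rot: [[0.0, 1.0, 0.0], [1.0, -0.0, -0.0], [-0.0, 0.0, -1.0]]
wrist_force: [-0.0, -0.4, -0.1]
finger_gap: 57.8
grip_force: 43.3
```

Call:
{"fn": "nudge_tcp", "kwargs": {"offsets": {"plan": [[0,0,0,0,75],[0,0,0,0,75],[0,0,0,0,75],[0,0,0,0,75],[0,0,-15,0,75],[0,0,-25,0,75],[0,0,-35,0,75],[-5,0,-40,0,75],[-25,0,-30,0,75],[-35,0,-15,0,75],[-35,0,0,0,75],[-25,0,0,0,75],[0,0,0,0,75],[0,0,0,0,75]]}}}

```text
t: 20.58
tool_pos: [465.2, 20.9, 212.9]
eef_rot: [[0.004, 1.0, 0.001], [1.0, -0.004, 0.0], [0.0, 0.001, -1.0]]
wrist_force: [0.2, 0.1, 0.1]
finger_gap: 75.1
grip_force: 0.0
```

```bash
python3 -c "
from h import *
snap('wrist','w6',(200,0,520,240),2);dishes('w6',55.5,61)"
```

```text
blob 463.9 147.4 r 31.8 [267   0  97  90]
```

View pics/w6.png

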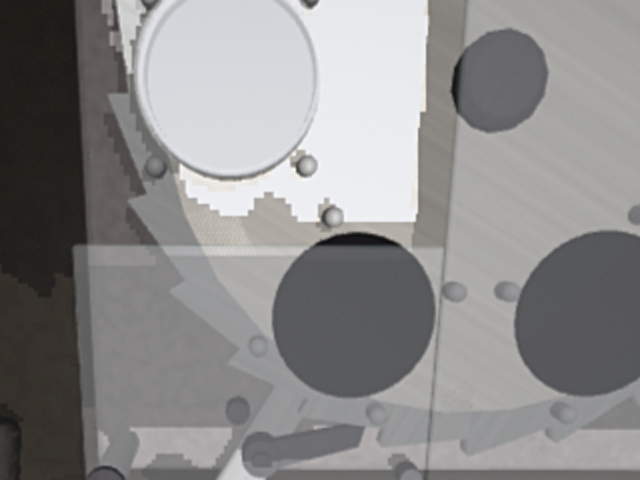

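Dish 1 lies flat in the pocket at (463.9,147.4), the pocket's centre, with its top at the right height. Next come four strokes.

Call:
{"fn": "nudge_tcp", "kwargs": {"offsets": {"plan": [[-25,-5,0,0,50],[-25,-6,0,0,50],[0,0,0,0.125,50],[0,0,0,0.125,50],[0,0,0,0.125,50],[0,0,25,0,50],[0,0,35,0,50],[0,0,30,0,50],[0,0,20,0,50],[0,0,15,0,50],[0,0,0,0,50],[0,0,0,0,50]]}}}

```text
t: 21.63
tool_pos: [454.0, -26.6, 87.0]
eef_rot: [[0.365, 0.931, -0.002], [0.931, -0.365, 0.0], [-0.001, -0.002, -1.0]]
wrist_force: [-0.0, -0.5, -0.7]
finger_gap: 50.1
grip_force: 0.0
```

```bash
python3 -c "
from h import *
goto(454.5,-28.5,86)"
```

```text
tool delta [-1.5  1.1  1. ]
```

Call:
{"fn": "nudge_tcp", "kwargs": {"offsets": {"plan": [[-1.5,12,0,0,50],[0,12,0,0,50],[0,12,0,0,50],[0,12,0,0,50],[0,12,0,0,50],[0,12,0,0,50],[0,8,0,0,50],[0,4,0,0,50],[0,0,0,0,50]]}}}

```text
t: 22.38
tool_pos: [527.0, -57.1, 87.6]
eef_rot: [[0.365, 0.931, -0.011], [0.931, -0.365, 0.005], [0.001, -0.012, -1.0]]
wrist_force: [-14.9, 6.6, 10.0]
finger_gap: 50.0
grip_force: 8.0
```

Call:
{"fn": "nudge_tcp", "kwargs": {"offsets": {"plan": [[0,-12,0,0,50],[0,-12,0,0,50],[0,-12,0,0,50],[0,-12,0,0,50],[0,-12,0,0,50],[0,-12,0,0,50],[0,-12,0,0,50],[0,0,0,0,50],[0,0,0,0,50]]}}}

```text
t: 23.13
tool_pos: [454.7, -28.7, 88.6]
eef_rot: [[0.365, 0.931, 0.002], [0.931, -0.365, 0.0], [0.001, 0.002, -1.0]]
wrist_force: [0.4, 0.5, 0.4]
finger_gap: 49.8
grip_force: 0.0
```

```bash
python3 -c "
from h import *
snap('top','t4');print(ang('t4'))"
```

```text
(np.int64(30365), np.float64(15.5))
```

The stroke took the plate on by one tooth to 15°. Three more.

Call:
{"fn": "nudge_tcp", "kwargs": {"offsets": {"plan": [[0,12,0,0,50],[0,12,0,0,50],[0,12,0,0,50],[0,12,0,0,50],[0,12,0,0,50],[0,12,0,0,50],[0,8,0,0,50],[0,4,0,0,50],[0,0,0,0,50]]}, "only": "pos|force"}}

```text
tool_pos: [526.8, -57.8, 86.5]
wrist_force: [-16.4, 6.1, 11.1]
grip_force: 8.5
```

Call:
{"fn": "nudge_tcp", "kwargs": {"offsets": {"plan": [[0,-12,0,0,50],[0,-12,0,0,50],[0,-12,0,0,50],[0,-12,0,0,50],[0,-12,0,0,50],[0,-12,0,0,50],[0,-12,0,0,50],[0,0,0,0,50],[0,0,0,0,50]]}, "only": "pos"}}

```text
tool_pos: [454.9, -29.3, 88.0]
```

Call:
{"fn": "nudge_tcp", "kwargs": {"offsets": {"plan": [[0,12,0,0,50],[0,12,0,0,50],[0,12,0,0,50],[0,12,0,0,50],[0,12,0,0,50],[0,12,0,0,50],[0,8,0,0,50],[0,4,0,0,50],[0,0,0,0,50]]}, "only": "pos|force"}}

```text
tool_pos: [526.9, -58.0, 86.4]
wrist_force: [-16.3, 6.1, 11.4]
grip_force: 8.9
```

Call:
{"fn": "nudge_tcp", "kwargs": {"offsets": {"plan": [[0,-12,0,0,50],[0,-12,0,0,50],[0,-12,0,0,50],[0,-12,0,0,50],[0,-12,0,0,50],[0,-12,0,0,50],[0,-12,0,0,50],[0,0,0,0,50],[0,0,0,0,50]]}, "only": "pos"}}

```text
tool_pos: [455.2, -29.4, 87.9]
```

Call:
{"fn": "nudge_tcp", "kwargs": {"offsets": {"plan": [[0,12,0,0,50],[0,12,0,0,50],[0,12,0,0,50],[0,12,0,0,50],[0,12,0,0,50],[0,12,0,0,50],[0,8,0,0,50],[0,4,0,0,50],[0,0,0,0,50]]}, "only": "pos|force"}}

```text
tool_pos: [526.8, -58.0, 86.3]
wrist_force: [-16.6, 6.2, 12.4]
grip_force: 9.0
```

Call:
{"fn": "nudge_tcp", "kwargs": {"offsets": {"plan": [[0,-12,0,0,50],[0,-12,0,0,50],[0,-12,0,0,50],[0,-12,0,0,50],[0,-12,0,0,50],[0,-12,0,0,50],[0,-12,0,0,50],[0,0,0,0,50],[0,0,0,0,50]]}, "only": "pos"}}

```text
tool_pos: [455.2, -29.5, 87.8]
```

```bash
python3 -c "
from h import *
snap('top','t5');print(ang('t5'))"
```

```text
(np.int64(28134), np.float64(0.5))
```

Call:
{"fn": "nudge_tcp", "kwargs": {"offsets": {"plan": [[0,0,-30,0,50],[0,0,-40,0,50],[0,0,-40,0,50],[0,0,-40,0,50],[0,0,0,-0.12,80],[0,0,0,-0.12,80],[0,0,0,-0.12,80],[0,0,0,-0.11,80],[-31,-5,0,0,80],[-31,-5,0,0,80],[-31,-5,0,0,80],[-31,-5,0,0,80],[-31,-5,0,0,80],[-31,-5,0,0,80],[-31,-5,0,0,80],[-31,-5,0,0,80],[0,0,0,0,80],[0,0,0,0,80]]}}}

```text
t: 29.23
tool_pos: [437.4, -282.9, 237.7]
eef_rot: [[-0.09, 0.996, 0.0], [0.996, 0.09, -0.002], [-0.002, 0.0, -1.0]]
wrist_force: [-0.5, 1.3, -0.5]
finger_gap: 80.1
grip_force: 0.0
```

```bash
python3 -c "
from h import *
snap('wrist','w7');dishes('w7');goto(521.3,-273,29)"
```

```text
blob 521.8 -273.1 r 32.1 [378 169  74  72]
blob 526.9 -348.1 r 32.3 [373 253  68  62]
tool delta [  0.3  83.8 208.5]
```

The plate is at 60° and both remaining dishes are where they were. I'll take the middle one at (521.5,-273).

Call:
{"fn": "nudge_tcp", "kwargs": {"offsets": {"plan": [[0,21,10,0,80],[0,21,20,0,80],[0,21,30,0,80],[0,21,30,0,80],[0,0,30,0,80],[0,0,30,0,80],[0,0,20,0,80],[0,0,0,0,80],[0,0,0,0,80],[0,0,0,0,80]]}}}

```text
t: 30.12
tool_pos: [522.2, -271.7, 68.9]
eef_rot: [[-0.096, 0.995, 0.002], [0.995, 0.096, -0.001], [-0.001, 0.002, -1.0]]
wrist_force: [-1.2, -0.4, 0.5]
finger_gap: 80.5
grip_force: 0.0
```

```bash
python3 -c "
from h import *
goto(521.6,-273.1,30)"
```

```text
tool delta [-1.3 -0.7 38.9]
```

Call:
{"fn": "nudge_tcp", "kwargs": {"offsets": {"plan": [[-1.4,-0.7,10,0,80],[0,0,10,0,80],[0,0,10,0,80],[0,0,9,0,80],[0,0,0,0,80],[0,0,0,0,80],[0,0,0,0,80]]}}}

```text
t: 30.7
tool_pos: [520.5, -273.5, 28.5]
eef_rot: [[-0.095, 0.996, -0.0], [0.996, 0.095, -0.0], [-0.0, -0.0, -1.0]]
wrist_force: [0.1, 0.1, -0.3]
finger_gap: 80.1
grip_force: 0.0
```

Call:
{"fn": "nudge_tcp", "kwargs": {"offsets": {"plan": [[0,0,0,0,50],[0,0,0,0,50],[0,0,0,0,50],[0,0,0,0,50],[0,0,0,0,50],[0,0,0,0,50]]}, "clamp_n": 40}}

```text
t: 31.2
tool_pos: [521.0, -273.5, 29.5]
eef_rot: [[-0.095, 0.995, 0.001], [0.995, 0.095, -0.0], [-0.001, 0.001, -1.0]]
wrist_force: [0.7, 0.8, 4.8]
finger_gap: 57.5
grip_force: 42.0
```

Call:
{"fn": "nudge_tcp", "kwargs": {"offsets": {"plan": [[0,0,-10,0,50],[0,0,-20,0,50],[0,0,-30,0,50],[0,0,-35,0,50],[0,0,-35,0,50],[0,0,-35,0,50],[0,0,-20,0.095,50],[0,0,0,0,50]]}}}

```text
t: 31.87
tool_pos: [522.1, -274.9, 219.4]
eef_rot: [[0.005, 1.0, 0.008], [1.0, -0.005, -0.004], [-0.004, 0.008, -1.0]]
wrist_force: [0.1, -1.2, 0.4]
finger_gap: 57.5
grip_force: 42.9
```

Call:
{"fn": "nudge_tcp", "kwargs": {"offsets": {"plan": [[29,-5,0,0,50],[29,-5,0,0,50],[29,-5,0,0,50],[29,-5,0,0,50],[29,-5,0,0,50],[29,-5,0,0,50],[29,-5,0,0,50],[29,-5,0,0,50],[29,-5,0,0,50],[29,-5,0,0,50],[29,-5,0,0,50],[0,0,0,0,50],[0,0,0,0,50]]}}}

```text
t: 32.95
tool_pos: [464.8, 47.5, 213.3]
eef_rot: [[-0.005, 1.0, -0.001], [1.0, 0.005, 0.0], [0.0, -0.001, -1.0]]
wrist_force: [0.7, -1.1, -1.5]
finger_gap: 57.5
grip_force: 42.9
```

```bash
python3 -c "
from h import *
snap('wrist','w8',(140,0,560,420),1.4)
for v in range(249,268,3): print(v,dep('w8',316,v))
for v in range(390,420,4): print(v,dep('w8',316,v))"
```

```text
249 [463.8  31.7  72.8]
252 [463.8  29.3  72.6]
255 [463.5  79.4 212.1]
258 [463.5  78.9 214. ]
261 [463.5  79.  217.1]
264 [463.5  78.7 219.3]
267 [463.5  78.  220.4]
390 [463.7  26.1 220.3]
394 [463.7  24.6 220.7]
398 [463.8  22.1 220.1]
402 [463.8  20.5 220.4]
406 [463.8  17.8 219.5]
410 [ 464.9 -154.1   28.7]
414 [ 464.9 -154.7   33.4]
418 [ 464.9 -154.1   39.4]
```

View pics/w8.png

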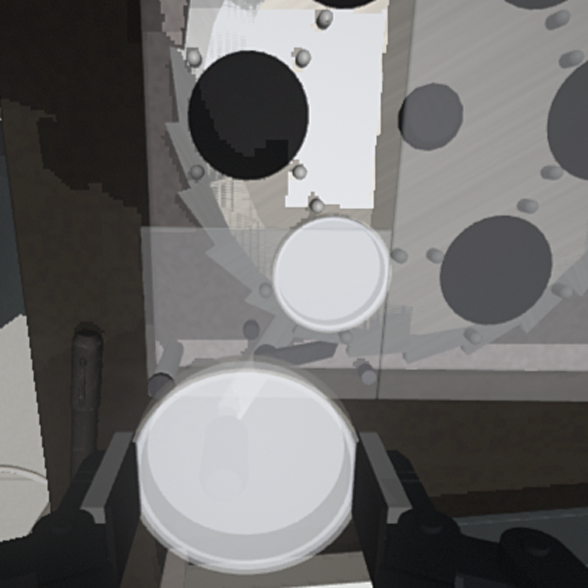

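Dish 1 stands under the guard at stop 1, and an empty pocket is in the bay. The second dish is held centred, so I'll place it.

Call:
{"fn": "nudge_tcp", "kwargs": {"offsets": {"plan": [[25,0,0,0,50],[25,0,0,0,50],[25,0,10,0,50],[24,0.4,20,0,50],[0,0,30,0,50],[0,0,30,0,50],[0,0,25,0,50],[0,0,15,0,50],[0,0,0,0,50],[0,0,0,0,50],[0,0,0,0,50]]}}}

```text
t: 33.92
tool_pos: [466.8, 143.8, 84.5]
eef_rot: [[0.002, 1.0, 0.001], [1.0, -0.002, -0.0], [-0.0, 0.001, -1.0]]
wrist_force: [0.2, -0.1, -0.4]
finger_gap: 57.5
grip_force: 43.0
```

```bash
python3 -c "
from h import *
goto(465.2,147.2,52.5)"
```

```text
tool delta [ 3.4 -1.7 32. ]
```

Call:
{"fn": "nudge_tcp", "kwargs": {"offsets": {"plan": [[2.8,-1.5,5,0,50],[0,0,8,0,50],[0,0,8,0,50],[0,0,5,0,50],[0,0,3,0,50],[0,0,0,0,50],[0,0,0,0,50],[0,0,0,0,50]]}}}

```text
t: 34.58
tool_pos: [464.6, 147.5, 54.6]
eef_rot: [[0.0, 1.0, 0.0], [1.0, -0.0, -0.0], [-0.0, 0.0, -1.0]]
wrist_force: [0.4, 0.9, 0.8]
finger_gap: 57.4
grip_force: 43.0
```

```bash
python3 -c "
from h import *
goto(465.2,147.2,52.5)"
```

```text
tool delta [-0.3  0.6  2.1]
```

Call:
{"fn": "nudge_tcp", "kwargs": {"offsets": {"plan": [[0,0.5,1,0,50],[0,0,1.2,0,50],[0,0,0,0,50],[0,0,0,0,50]]}}}

```text
t: 34.92
tool_pos: [464.9, 147.5, 52.4]
eef_rot: [[0.0, 1.0, 0.0], [1.0, -0.0, 0.0], [0.0, 0.0, -1.0]]
wrist_force: [0.6, -0.0, -0.2]
finger_gap: 57.5
grip_force: 43.0
```

Call:
{"fn": "nudge_tcp", "kwargs": {"offsets": {"plan": [[0,0,0,0,75],[0,0,0,0,75],[0,0,0,0,75],[0,0,0,0,75],[0,0,-15,0,75],[0,0,-25,0,75],[0,0,-35,0,75],[-5,0,-40,0,75],[-25,0,-30,0,75],[-35,0,-15,0,75],[-35,0,0,0,75],[-25,0,0,0,75],[0,0,0,0,75],[0,0,0,0,75]]}}}

```text
t: 36.08
tool_pos: [464.8, 21.1, 212.7]
eef_rot: [[0.004, 1.0, 0.0], [1.0, -0.004, 0.0], [0.0, 0.0, -1.0]]
wrist_force: [0.2, 1.0, -0.9]
finger_gap: 74.8
grip_force: 0.0
```

```bash
python3 -c "
from h import *
snap('wrist','w9');dishes('w9',55.5,61)"
```

```text
blob 463.5 147.4 r 31.8 [267   0  96  90]
```

Call:
{"fn": "nudge_tcp", "kwargs": {"offsets": {"plan": [[-25,-5,0,0,50],[-25,-6,0,0,50],[0,0,0,0.125,50],[0,0,0,0.125,50],[0,0,0,0.125,50],[0,0,25,0,50],[0,0,35,0,50],[0,0,0,0,50]]}}}

```text
t: 36.8
tool_pos: [451.3, -25.1, 148.1]
eef_rot: [[0.363, 0.932, -0.008], [0.932, -0.363, 0.0], [-0.003, -0.007, -1.0]]
wrist_force: [-1.3, -0.4, 0.5]
finger_gap: 50.0
grip_force: 0.0
```

```bash
python3 -c "
from h import *
goto(454.5,-28.7,87)"
```

```text
tool delta [-2.   4.7 61. ]
```

Dish 2 lies in its pocket at (463.5,147.4), top at the right height. Four more strokes.

Call:
{"fn": "nudge_tcp", "kwargs": {"offsets": {"plan": [[-2,2,0,0,50],[0,0,25,0,50],[0,0,25,0,50],[0,0,12,0,50],[0,0,0,0,50],[0,0,0,0,50]]}, "only": "pos"}}

```text
tool_pos: [455.9, -30.0, 91.4]
```

Call:
{"fn": "nudge_tcp", "kwargs": {"offsets": {"plan": [[0,12,0,0,50],[0,12,0,0,50],[0,12,0,0,50],[0,12,0,0,50],[0,12,0,0,50],[0,12,0,0,50],[0,8,0,0,50],[0,4,0,0,50],[0,0,0,0,50]]}, "only": "pos|force"}}

```text
tool_pos: [527.2, -58.1, 91.0]
wrist_force: [-17.6, 7.1, 12.2]
grip_force: 9.7
```

Call:
{"fn": "nudge_tcp", "kwargs": {"offsets": {"plan": [[0,-12,0,0,50],[0,-12,0,0,50],[0,-12,0,0,50],[0,-12,0,0,50],[0,-12,0,0,50],[0,-12,0,0,50],[0,-12,0,0,50],[0,0,0,0,50],[0,0,0,0,50]]}, "only": "pos"}}

```text
tool_pos: [456.3, -29.9, 91.8]
```

Call:
{"fn": "nudge_tcp", "kwargs": {"offsets": {"plan": [[0,12,0,0,50],[0,12,0,0,50],[0,12,0,0,50],[0,12,0,0,50],[0,12,0,0,50],[0,12,0,0,50],[0,8,0,0,50],[0,4,0,0,50],[0,0,0,0,50]]}, "only": "pos|force"}}

```text
tool_pos: [527.2, -58.4, 89.6]
wrist_force: [-20.1, 8.4, 14.1]
grip_force: 10.2
```

Call:
{"fn": "nudge_tcp", "kwargs": {"offsets": {"plan": [[0,-12,0,0,50],[0,-12,0,0,50],[0,-12,0,0,50],[0,-12,0,0,50],[0,-12,0,0,50],[0,-12,0,0,50],[0,-12,0,0,50],[0,0,0,0,50],[0,0,0,0,50]]}, "only": "pos"}}

```text
tool_pos: [456.5, -30.3, 91.0]
```

Call:
{"fn": "nudge_tcp", "kwargs": {"offsets": {"plan": [[0,12,0,0,50],[0,12,0,0,50],[0,12,0,0,50],[0,12,0,0,50],[0,12,0,0,50],[0,12,0,0,50],[0,8,0,0,50],[0,4,0,0,50],[0,0,0,0,50]]}, "only": "pos|force"}}

```text
tool_pos: [527.1, -58.5, 89.1]
wrist_force: [-19.6, 7.4, 13.6]
grip_force: 10.4
```

Call:
{"fn": "nudge_tcp", "kwargs": {"offsets": {"plan": [[0,-12,0,0,50],[0,-12,0,0,50],[0,-12,0,0,50],[0,-12,0,0,50],[0,-12,0,0,50],[0,-12,0,0,50],[0,-12,0,0,50],[0,0,0,0,50],[0,0,0,0,50]]}, "only": "pos"}}

```text
tool_pos: [456.5, -30.4, 90.8]
```

```bash
python3 -c "
from h import *
snap('top','t6');print(ang('t6'))"
```

```text
(np.int64(32190), np.float64(43.0))
```

Call:
{"fn": "nudge_tcp", "kwargs": {"offsets": {"plan": [[0,12,0,0,50],[0,12,0,0,50],[0,12,0,0,50],[0,12,0,0,50],[0,12,0,0,50],[0,12,0,0,50],[0,8,0,0,50],[0,3,0,0,50],[0,0,0,0,50]]}, "only": "pos|force"}}

```text
tool_pos: [526.8, -58.5, 89.1]
wrist_force: [-17.2, 7.2, 12.3]
grip_force: 9.3
```

Call:
{"fn": "nudge_tcp", "kwargs": {"offsets": {"plan": [[0,-12,0,0,50],[0,-12,0,0,50],[0,-12,0,0,50],[0,-12,0,0,50],[0,-12,0,0,50],[0,-12,0,0,50],[0,-12,0,0,50],[0,0,0,0,50],[0,0,0,0,50]]}, "only": "pos"}}

```text
tool_pos: [455.5, -30.1, 90.6]
```

```bash
python3 -c "
from h import *
snap('top','t7');print(ang('t7'))"
```

```text
(np.int64(30525), np.float64(0.0))
```

Call:
{"fn": "nudge_tcp", "kwargs": {"offsets": {"plan": [[0,0,-30,0,50],[0,0,-40,0,50],[0,0,-40,0,50],[0,0,-40,0,50],[0,0,0,-0.12,80],[0,0,0,-0.12,80],[0,0,0,-0.12,80],[0,0,0,-0.11,80],[-31,-5,0,0,80],[-31,-5,0,0,80],[-31,-5,0,0,80],[-31,-5,0,0,80],[-31,-5,0,0,80],[-31,-5,0,0,80],[-31,-5,0,0,80],[-31,-5,0,0,80],[0,0,0,0,80],[0,0,0,0,80]]}, "only": "pos"}}

```text
tool_pos: [437.7, -283.5, 240.5]
```

```bash
python3 -c "
from h import *
snap('wrist','w10');dishes('w10');goto(526.7,-348.2,30)"
```

```text
blob 527.4 -348.2 r 32.3 [373 251  67  62]
tool delta [-74.4  82.1 210.4]
```

Call:
{"fn": "nudge_tcp", "kwargs": {"offsets": {"plan": [[-19,21,10,0,80],[-19,21,20,0,80],[-18,20,30,0,80],[-18,20,30,0,80],[0,0,30,0,80],[0,0,30,0,80],[0,0,20,0,80],[0,0,0,0,80],[0,0,0,0,80],[0,0,0,0,80]]}}}

```text
t: 45.78
tool_pos: [527.6, -346.2, 71.8]
eef_rot: [[-0.096, 0.995, 0.002], [0.995, 0.096, -0.001], [-0.001, 0.002, -1.0]]
wrist_force: [0.4, -0.5, 1.2]
finger_gap: 80.5
grip_force: 0.0
```

```bash
python3 -c "
from h import *
goto(527,-348.2,29.5)"
```

```text
tool delta [-1.8 -0.9 42.3]
```

Call:
{"fn": "nudge_tcp", "kwargs": {"offsets": {"plan": [[-1.8,-0.7,10,0,80],[0,0,10,0,80],[0,0,10,0,80],[0,0,10,0,80],[0,0,2,0,80],[0,0,0,0,80],[0,0,0,0,80],[0,0,0,0,80]]}}}

```text
t: 46.45
tool_pos: [526.1, -348.4, 28.6]
eef_rot: [[-0.095, 0.996, 0.0], [0.996, 0.095, -0.0], [-0.0, 0.0, -1.0]]
wrist_force: [-0.4, 1.1, -0.0]
finger_gap: 79.7
grip_force: 0.0
```

Call:
{"fn": "nudge_tcp", "kwargs": {"offsets": {"plan": [[0,0,0,0,50],[0,0,0,0,50],[0,0,0,0,50],[0,0,0,0,50],[0,0,0,0,50],[0,0,0,0,50]]}, "clamp_n": 40}}

```text
t: 46.95
tool_pos: [526.4, -348.3, 29.3]
eef_rot: [[-0.095, 0.995, 0.001], [0.995, 0.095, -0.001], [-0.001, 0.001, -1.0]]
wrist_force: [-0.8, 0.4, 5.4]
finger_gap: 57.6
grip_force: 42.3
```

Call:
{"fn": "nudge_tcp", "kwargs": {"offsets": {"plan": [[0,0,-10,0,50],[0,0,-20,0,50],[0,0,-30,0,50],[0,0,-35,0,50],[0,0,-35,0,50],[0,0,-35,0,50],[0,0,-20,0.095,50],[0,0,0,0,50]]}}}

```text
t: 47.62
tool_pos: [527.3, -350.0, 219.5]
eef_rot: [[0.005, 1.0, 0.007], [1.0, -0.005, -0.005], [-0.005, 0.007, -1.0]]
wrist_force: [0.3, -0.9, 0.1]
finger_gap: 57.3
grip_force: 43.0
```

Call:
{"fn": "nudge_tcp", "kwargs": {"offsets": {"plan": [[28.5,-4.5,0,0,50],[28.5,-4.5,0,0,50],[28.5,-4.5,0,0,50],[28.5,-4.5,0,0,50],[28.5,-4.5,0,0,50],[28.5,-4.5,0,0,50],[28.5,-4.5,0,0,50],[28.5,-4.5,0,0,50],[28.5,-4.5,0,0,50],[28.5,-4.5,0,0,50],[28.5,-4.5,0,0,50],[28.5,-4.5,0,0,50],[28.5,-4.5,0,0,50],[28.5,-4,0,0,50],[0,0,0,0,50],[0,0,0,0,50]]}}}

```text
t: 48.95
tool_pos: [462.7, 52.6, 213.0]
eef_rot: [[-0.005, 1.0, -0.001], [1.0, 0.005, 0.0], [0.0, -0.001, -1.0]]
wrist_force: [-0.3, -0.9, -0.6]
finger_gap: 57.8
grip_force: 43.0
```

```bash
python3 -c "
from h import *
snap('wrist','w11',(140,0,560,420),1.4);goto(465.2,147.4,84)
for v in list(range(249,268,3))+list(range(396,414,3)): print(v,dep('w11',316,v))"
```

```text
tool delta [ 96.4   2.4 129.2]
249 [461.8  36.3  71. ]
252 [461.8  34.5  72.5]
255 [461.4  84.3 211.4]
258 [461.4  84.8 215.6]
261 [461.4  84.2 217.1]
264 [461.4  84.3 220.1]
267 [461.4  83.1 219.9]
396 [461.7  28.2 219.8]
399 [461.7  26.8 219.9]
402 [461.7  25.8 220.4]
405 [461.7  23.5 219.4]
408 [461.7  22.8 220.2]
411 [ 462.8 -155.1   22.9]
```

View pics/w11.png

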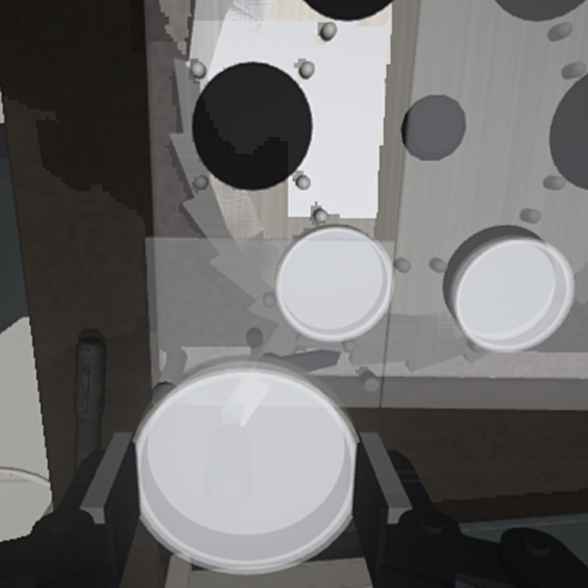

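```bash
python3 -c "
from h import *
c=lambda x,y,h:at('w11',140+x/1.4,y/1.4,h)
print('dish1',c(513,294.5,58),c(453,294,58),c(573,294,58),c(513,237,58),c(513,352,58))
print('dish2',c(334,283,58),'bay disc',c(252,126,42))
print('expect', 557+92*np.cos(np.radians([240,300])),148+92*np.sin(np.radians([240,300])))
save('w11','w11c',(400,120,620,285),3.5); print(dep('w11',506,210),dep('w11',378,202))
for y in (190,200,210,220,230): print([float(dep('w11',x,y)[2]) for x in range(470,545,8)])
"
```

```text
dish1 [604.7  63.2  58. ] [572.5  63.3  58. ] [636.8  63.7  58. ] [599.8  93.9  58. ] [610.   30.4  58. ]
dish2 [508.3  69.   58. ] bay disc [464.1 147.7  42. ]
expect [511. 603.] [68.32566285 68.32566285]
[597.6  66.9  71.7] [505.7  72.2  71.5]
[69.9, 72.0, 71.6, 72.1, 71.1, 71.2, 72.1, 71.5, 71.9, 72.8]
[71.7, 69.4, 70.5, 72.8, 72.8, 71.6, 73.6, 71.8, 71.7, 71.6]
[71.7, 70.9, 71.5, 71.6, 71.5, 74.2, 72.1, 70.5, 71.5, 72.2]
[72.1, 72.5, 72.2, 71.3, 71.0, 71.7, 72.3, 71.5, 70.6, 72.3]
[71.2, 72.3, 71.9, 72.4, 71.8, 73.6, 71.9, 71.9, 71.5, 72.6]
```

View pics/w11c.png

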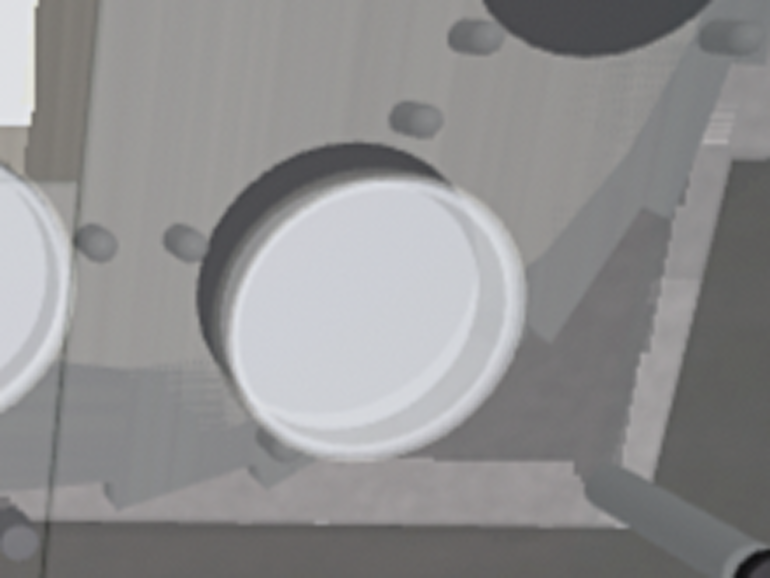

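Dish 1 at stop 2 looks slightly displaced outward. That may be parallax, so I'll overlay the predicted circles on the wrist and top views.

```bash
python3 -c "
from h import *
def circ(fn,x,y,h,r,crop,s):
    z=np.load('pics/'+fn+'.npz');t=np.linspace(0,2*np.pi,80)
    P=np.stack([x+r*np.cos(t),y+r*np.sin(t),0*t+h],1)-z['p'];c=P@z['R'];u=c[:,:2]/c[:,2:]*z['f']+z['c']
    return (((u-np.array(crop[:2])+.5)*s)).astype(np.int32)
out=[]
for fn,crop,s in (('w11',(340,130,620,290),2.8),('t7',(265,195,365,235),7.84)):
    im=np.load('pics/'+fn+'.npz')['im'];x0,y0,x1,y1=crop;im=cv2.resize(im[y0:y1,x0:x1],None,fx=s,fy=s,interpolation=cv2.INTER_CUBIC)
    for a in (0,60,120,180):
        t=np.radians(180+a);x,y=557+92*np.cos(t),148+92*np.sin(t)
        cv2.polylines(im,[circ(fn,x,y,58,32,crop,s)],True,(255,0,0),1)
        for b in (45,135,225,315):
            q=t+np.radians(b);cv2.polylines(im,[circ(fn,x+37.5*np.cos(q),y+37.5*np.sin(q),54,3.5,crop,s)],True,(0,160,0),1)
    print(im.shape);out.append(im[:290,:784] if fn=='t7' else im[:,:784][:300])
cv2.imwrite('pics/ov.png',np.vstack(out)[:,:,::-1])
"
```

```text
(448, 784, 3)
(314, 784, 3)
```

View pics/ov.png

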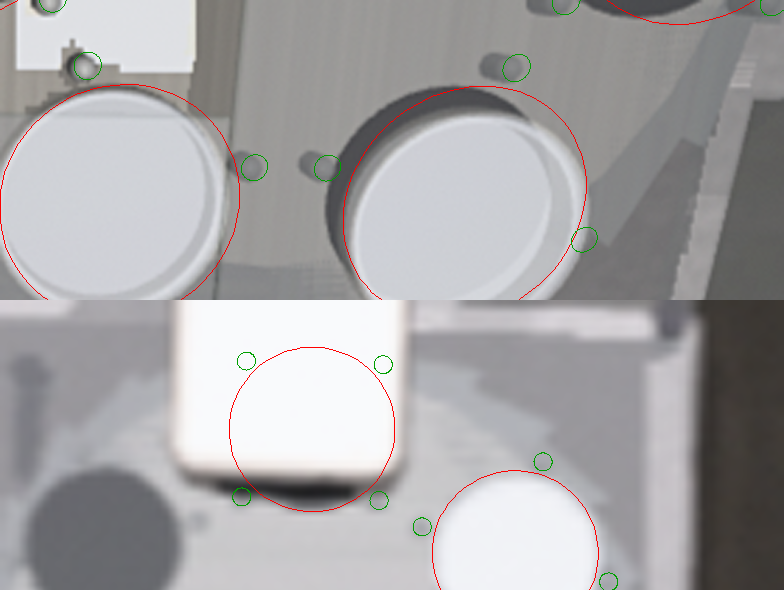

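In the top view before picking dish 3 (t7), dish 1 fits its circle exactly. In the newer wrist view it sits about 5–7 mm outward. I'll measure it numerically in a fresh top picture.

Add to h.py:
```python
def cen(fn,x,y,h=58,w=45,th=215):   # bright blob near world point, rectified to plane h (1 mm/px)
    z=np.load('pics/'+fn+'.npz'); g=z['im'].min(2)
    X,Y=np.meshgrid(np.arange(x-w,x+w+.5,.5),np.arange(y-w,y+w+.5,.5))
    c=(np.stack([X,Y,0*X+h],-1)-z['p'])@z['R']; u=(c[...,:2]/c[...,2:]*z['f']+z['c']).astype(np.float32)
    I=cv2.remap(g,u[...,0].copy(),u[...,1].copy(),cv2.INTER_LINEAR)
    m=(I>th).astype(np.uint8); n,l,s,ct=cv2.connectedComponentsWithStats(m)
    if n<2: print(fn,'none',I.max()); return
    i=1+np.argmax(s[1:,4]); e=s[i]
    print(fn,'bbox centre',x-w+.5*(e[0]+e[2]/2),y-w+.5*(e[1]+e[3]/2),'size',e[2]/2,e[3]/2,'centroid',x-w+.5*ct[i][0],y-w+.5*ct[i][1])
```

```bash
python3 -c "
from h import *
snap('top','t8')
for f in ('t7','t8'):
  for p in ((603,68),(511,68)): cen(f,*p,th=205)
for f in ('w11',): 
  for p in ((603,68),(511,68)): cen(f,*p,th=185)
a=np.load('pics/t7.npz')['im'].astype(int);b=np.load('pics/t8.npz')['im'].astype(int);d=abs(a-b).sum(2)[195:300,265:345]>60;print(d.sum());print(np.argwhere(d).min(0),np.argwhere(d).max(0))
"
```

```text
t7 bbox centre 601.5 68.5 size 66.0 66.0 centroid 600.9456554419723 68.41273301262778
t7 bbox centre 505.5 75.5 size 79.0 76.0 centroid 506.63225770742235 77.94871865832734
t8 bbox centre 608.0 62.75 size 62.0 62.5 centroid 607.7983980776933 63.145895074088905
t8 none 199
w11 bbox centre 605.25 62.25 size 61.5 60.5 centroid 604.5243007596684 62.165055248618785
w11 bbox centre 508.5 68.0 size 61.0 61.0 centroid 507.9415966750368 67.70170577539182
2300
[20  1] [104  79]
```

Dish 1 was knocked after t7. It moved about 6–7 mm radially, and both cameras agree on its rim height of 58 mm, so it's flat. The shift matches its body resting against the pocket's two outer pins (6 mm is the geometric limit). It is still in its pocket, so I'll place dish 3.

Call:
{"fn": "nudge_tcp", "kwargs": {"offsets": {"plan": [[24,0.3,0,0,50],[24,0.3,0,0,50],[24,0.3,10,0,50],[24,0.3,20,0,50],[0,0,30,0,50],[0,0,30,0,50],[0,0,25,0,50],[0,0,15,0,50],[0,0,0,0,50],[0,0,0,0,50],[0,0,0,0,50]]}}}

```text
t: 49.97
tool_pos: [465.6, 146.0, 84.3]
eef_rot: [[0.002, 1.0, 0.001], [1.0, -0.002, 0.0], [0.0, 0.001, -1.0]]
wrist_force: [0.5, -0.3, -0.9]
finger_gap: 57.8
grip_force: 43.0
```

```bash
python3 -c "
from h import *
goto(465.2,147.3,52.5)"
```

```text
tool delta [ 1.3 -0.4 31.8]
```

Call:
{"fn": "nudge_tcp", "kwargs": {"offsets": {"plan": [[0.7,-0.3,5,0,50],[0,0,8,0,50],[0,0,8,0,50],[0,0,5,0,50],[0,0,3,0,50],[0,0,0,0,50],[0,0,0,0,50],[0,0,0,0,50]]}}}

```text
t: 50.63
tool_pos: [464.5, 147.5, 54.4]
eef_rot: [[0.0, 1.0, 0.0], [1.0, -0.0, -0.0], [-0.0, 0.0, -1.0]]
wrist_force: [0.1, -0.4, -0.3]
finger_gap: 57.7
grip_force: 43.0
```

```bash
python3 -c "
from h import *
goto(465.2,147.3,52.5)"
```

```text
tool delta [-0.2  0.7  1.9]
```

Call:
{"fn": "nudge_tcp", "kwargs": {"offsets": {"plan": [[0,0.5,1,0,50],[0,0,1,0,50],[0,0,0,0,50],[0,0,0,0,50]]}, "only": "pos|force"}}

```text
tool_pos: [464.9, 147.6, 52.4]
wrist_force: [1.0, -0.7, -0.5]
grip_force: 43.0
```

Call:
{"fn": "nudge_tcp", "kwargs": {"offsets": {"plan": [[0,0,0,0,75],[0,0,0,0,75],[0,0,0,0,75],[0,0,0,0,75],[0,0,-15,0,75],[0,0,-25,0,75],[0,0,-35,0,75],[-5,0,-40,0,75],[-25,0,-30,0,75],[-35,0,-15,0,75],[-35,0,0,0,75],[-25,0,0,0,75],[0,0,0,0,75],[0,0,0,0,75]]}}}

```text
t: 52.13
tool_pos: [464.7, 21.2, 212.7]
eef_rot: [[0.004, 1.0, 0.001], [1.0, -0.004, 0.0], [0.0, 0.001, -1.0]]
wrist_force: [0.1, 0.7, -0.9]
finger_gap: 74.8
grip_force: 0.0
```

```bash
python3 -c "
from h import *
snap('wrist','w12');dishes('w12',55.5,61);snap('top','t9')
for p in ((603,68),(511,68)): cen('w12',*p,th=185)
for p in ((603,68),(511,68),(465,148)): cen('t9',*p,th=205)"
```

```text
blob 463.4 147.6 r 31.9 [267   0  97  90]
w12 bbox centre 605.5 62.25 size 63.0 61.5 centroid 605.116704805492 62.11233246158876
w12 bbox centre 508.75 68.25 size 63.5 63.5 centroid 508.5892050951306 67.68256207674943
t9 bbox centre 608.0 62.75 size 62.0 62.5 centroid 607.7762176041082 63.155299687073736
t9 bbox centre 503.75 96.0 size 75.5 35.0 centroid 504.27128104939993 98.38564052469997
t9 bbox centre 472.75 148.25 size 75.5 90.5 centroid 475.1576145687412 149.6291574944967
```

Call:
{"fn": "nudge_tcp", "kwargs": {"offsets": {"plan": [[-25,-5,0,0,50],[-25,-6,0,0,50],[0,0,0,0.125,50],[0,0,0,0.125,50],[0,0,0,0.125,50],[0,0,25,0,50],[0,0,35,0,50],[-2,2,0,0,50],[0,0,0,0,50]]}}}

```text
t: 52.98
tool_pos: [454.2, -29.4, 151.5]
eef_rot: [[0.365, 0.931, -0.004], [0.931, -0.365, -0.001], [-0.002, -0.004, -1.0]]
wrist_force: [-0.2, -0.5, -0.3]
finger_gap: 49.9
grip_force: 0.0
```

```bash
python3 -c "
from h import *
goto(454.5,-28.7,88)"
```

```text
tool delta [ 0.9  0.3 63.5]
```

Call:
{"fn": "nudge_tcp", "kwargs": {"offsets": {"plan": [[0.5,0,25,0,50],[0,0,25,0,50],[0,0,13,0,50],[0,0,0,0,50],[0,0,0,0,50]]}, "only": "pos"}}

```text
tool_pos: [455.9, -29.4, 90.4]
```

Call:
{"fn": "nudge_tcp", "kwargs": {"offsets": {"plan": [[0,12,0,0,50],[0,12,0,0,50],[0,12,0,0,50],[0,12,0,0,50],[0,12,0,0,50],[0,12,0,0,50],[0,8,0,0,50],[0,4,0,0,50],[0,0,0,0,50]]}, "only": "pos|force"}}

```text
tool_pos: [527.4, -57.5, 89.9]
wrist_force: [-18.8, 6.6, 14.1]
grip_force: 9.8
```

Call:
{"fn": "nudge_tcp", "kwargs": {"offsets": {"plan": [[0,-12,0,0,50],[0,-12,0,0,50],[0,-12,0,0,50],[0,-12,0,0,50],[0,-12,0,0,50],[0,-12,0,0,50],[0,-12,0,0,50],[0,0,0,0,50],[0,0,0,0,50]]}, "only": "pos"}}

```text
tool_pos: [456.4, -29.4, 90.8]
```

```bash
python3 -c "
from h import *
snap('top','t10');print(ang('t10'))
t=np.radians(315);cen('t10',557+92*np.cos(t),148+92*np.sin(t),th=205)"
```

```text
(np.int64(34699), np.float64(23.5))
t10 bbox centre 628.5538238691623 78.69617613083761 size 62.0 62.5 centroid 627.9219295750587 78.7143294520026
```

Dish 1 is at -44°, one tooth on (the disc-based fit is upset by the white dishes). Two more strokes, then I check before the last.

Call:
{"fn": "nudge_tcp", "kwargs": {"offsets": {"plan": [[0,12,0,0,50],[0,12,0,0,50],[0,12,0,0,50],[0,12,0,0,50],[0,12,0,0,50],[0,12,0,0,50],[0,8,0,0,50],[0,3,0,0,50],[0,0,0,0,50]]}, "only": "pos|force"}}

```text
tool_pos: [527.0, -57.8, 88.4]
wrist_force: [-16.7, 6.4, 12.3]
grip_force: 9.1
```

Call:
{"fn": "nudge_tcp", "kwargs": {"offsets": {"plan": [[0,-12,0,0,50],[0,-12,0,0,50],[0,-12,0,0,50],[0,-12,0,0,50],[0,-12,0,0,50],[0,-12,0,0,50],[0,-12,0,0,50],[0,0,0,0,50],[0,0,0,0,50]]}, "only": "pos"}}

```text
tool_pos: [455.5, -29.4, 89.9]
```

Call:
{"fn": "nudge_tcp", "kwargs": {"offsets": {"plan": [[0,12,0,0,50],[0,12,0,0,50],[0,12,0,0,50],[0,12,0,0,50],[0,12,0,0,50],[0,12,0,0,50],[0,8,0,0,50],[0,4,0,0,50],[0,0,0,0,50]]}, "only": "pos|force"}}

```text
tool_pos: [527.1, -58.0, 88.1]
wrist_force: [-17.4, 5.9, 12.4]
grip_force: 9.4
```

Call:
{"fn": "nudge_tcp", "kwargs": {"offsets": {"plan": [[0,-12,0,0,50],[0,-12,0,0,50],[0,-12,0,0,50],[0,-12,0,0,50],[0,-12,0,0,50],[0,-12,0,0,50],[0,-12,0,0,50],[0,0,0,0,50],[0,0,0,0,50]]}, "only": "pos"}}

```text
tool_pos: [455.6, -29.5, 89.7]
```

```bash
python3 -c "
from h import *
snap('top','t11')
for a in (285,225,345):
  t=np.radians(a);p=(557+92*np.cos(t),148+92*np.sin(t));print(p);cen('t11',*p,th=205)"
```

```text
(np.float64(580.8113521494319), np.float64(59.1348239814057))
t11 bbox centre 579.8113521494319 60.3848239814057 size 69.0 67.5 centroid 579.3013405417707 59.81155062098782
(np.float64(491.9461761308376), np.float64(82.94617613083763))
t11 bbox centre 490.1961761308376 90.19617613083763 size 86.5 76.5 centroid 491.55508627808797 95.24899091597236
(np.float64(645.8651760185943), np.float64(124.18864785056809))
t11 bbox centre 658.1151760185943 129.4386478505681 size 66.5 80.5 centroid 660.025046939639 133.04156419051623
```

Dish 2 is at 285°, as expected after three strokes. Last stroke, then I release the lever, lift off and look.

Call:
{"fn": "nudge_tcp", "kwargs": {"offsets": {"plan": [[0,12,0,0,50],[0,12,0,0,50],[0,12,0,0,50],[0,12,0,0,50],[0,12,0,0,50],[0,12,0,0,50],[0,8,0,0,50],[0,4,0,0,50],[0,0,0,0,50]]}, "only": "pos|force"}}

```text
tool_pos: [527.0, -58.0, 88.1]
wrist_force: [-16.4, 7.1, 12.5]
grip_force: 9.3
```

Call:
{"fn": "nudge_tcp", "kwargs": {"offsets": {"plan": [[0,-12,0,0,50],[0,-12,0,0,50],[0,-12,0,0,50],[0,-12,0,0,50],[0,-12,0,0,50],[0,-12,0,0,50],[0,-11,0,0,50],[0,0,0,0,50],[0,0,-30,0,50],[0,0,-40,0,50],[0,0,-40,0,50],[0,0,-40,0,28],[0,0,0,-0.12,28],[0,0,0,-0.12,28],[0,0,0,-0.12,28],[0,0,0,-0.11,28],[0,0,0,0,28]]}}}

```text
t: 60.17
tool_pos: [456.7, -30.2, 240.1]
eef_rot: [[-0.099, 0.995, 0.002], [0.995, 0.099, -0.001], [-0.001, 0.002, -1.0]]
wrist_force: [0.3, 0.1, -0.1]
finger_gap: 28.0
grip_force: 0.0
```

Call:
{"fn": "nudge_tcp", "kwargs": {"offsets": {"plan": [[-30,-6,0,0,28],[-30,-6,0,0,28],[-30,-6,0,0,28],[-30,-6,0,0,28],[-30,-6,0,0,28],[-30,-6,0,0,28],[-30,-6,0,0,28],[-30,-6,0,0,28],[0,0,0,0,28],[0,0,0,0,28],[0,0,0,0,28]]}}}

```text
t: 61.08
tool_pos: [430.5, -273.2, 239.2]
eef_rot: [[-0.092, 0.996, -0.0], [0.996, 0.092, -0.0], [-0.0, -0.0, -1.0]]
wrist_force: [0.0, -0.1, -0.3]
finger_gap: 27.8
grip_force: 0.0
```

```bash
python3 -c "
from h import *
snap('top','t12'); snap('scene','s2')
for a in (300,240):
  t=np.radians(a);p=(557+92*np.cos(t),148+92*np.sin(t));print(p);cen('t12',*p,th=205)
a=cv2.resize(np.load('pics/t12.npz')['im'][170:300,245:375],None,fx=4,fy=4,interpolation=cv2.INTER_CUBIC)[:,:400]
b=cv2.resize(np.load('pics/s2.npz')['im'][130:330,190:324],None,fx=2.6,fy=2.6,interpolation=cv2.INTER_CUBIC)
cv2.imwrite('pics/fin.png',np.hstack([a[:520],b[:520]])[:,:,::-1]);print(a.shape,b.shape)
goto(384,-284,34)"
```

```text
(np.float64(603.0), np.float64(68.32566285183165))
t12 bbox centre 601.75 68.32566285183165 size 67.5 67.0 centroid 601.3681821564104 68.11396555292549
(np.float64(510.99999999999994), np.float64(68.32566285183167))
t12 bbox centre 504.24999999999994 75.57566285183167 size 76.5 76.5 centroid 505.8637695037458 78.65276249696207
(520, 400, 3) (520, 348, 3)
tool delta [ -7.5 -47.6 205.2]
```

Call:
{"fn": "nudge_tcp", "kwargs": {"offsets": {"plan": [[-3.5,-24,0,0,28],[-4,-23,10,0,28],[0,0,30,0,28],[0,0,30,0,28],[0,0,30,0,28],[0,0,30,0,28],[0,0,0,0,28],[0,0,0,0,28]]}}}

```text
t: 61.85
tool_pos: [383.9, -283.8, 109.0]
eef_rot: [[-0.095, 0.995, -0.002], [0.995, 0.095, 0.002], [0.002, -0.002, -1.0]]
wrist_force: [-0.2, -0.2, 0.5]
finger_gap: 28.2
grip_force: 0.0
```

```bash
python3 -c "
from h import *
goto(384,-284,34)"
```

```text
tool delta [-0.3  0.3 75. ]
```

Call:
{"fn": "nudge_tcp", "kwargs": {"offsets": {"plan": [[0,0,25,0,28],[0,0,25,0,28],[0,0,23,0,28],[0,0,0,0,28],[0,0,0,0,0],[0,0,0,0,0],[0,0,0,0,0],[0,0,0,0,0]]}, "clamp_n": 40}}

```text
t: 62.52
tool_pos: [385.0, -285.5, 38.1]
eef_rot: [[-0.095, 0.995, 0.003], [0.995, 0.095, -0.001], [-0.002, 0.002, -1.0]]
wrist_force: [-0.6, 1.2, 8.0]
finger_gap: 9.2
grip_force: 40.0
```

Call:
{"fn": "nudge_tcp", "kwargs": {"offsets": {"plan": [[0,12,0,0,0],[0,12,0,0,0],[0,12,0,0,0],[0,12,0,0,0],[0,12,0,0,0],[0,12,0,0,0],[0,12,0,0,0],[0,12,0,0,0],[0,12,0,0,0],[0,12,0,0,0],[0,12,0,0,0],[0,12,0,0,0],[0,8,0,0,0],[0,6,0,0,0],[0,2,0,0,0],[0,0,0,0,0],[0,0,0,0,0]]}}}

```text
t: 63.93
tool_pos: [543.8, -269.1, 38.1]
eef_rot: [[-0.096, 0.995, 0.001], [0.995, 0.096, 0.001], [0.0, 0.001, -1.0]]
wrist_force: [-1.9, 2.9, 6.3]
finger_gap: 9.4
grip_force: 40.2
```

Call:
{"fn": "nudge_tcp", "kwargs": {"offsets": {"plan": [[0,2,0,0,0],[0,2,0,0,0],[0,0,0,0,0],[0,0,0,0,0]]}}}

```text
t: 64.27
tool_pos: [543.9, -269.1, 38.1]
eef_rot: [[-0.094, 0.996, -0.005], [0.996, 0.094, 0.002], [0.002, -0.004, -1.0]]
wrist_force: [-13.5, 3.8, 14.4]
finger_gap: 9.4
grip_force: 41.0
```

Call:
{"fn": "nudge_tcp", "kwargs": {"offsets": {"plan": [[0,-1,0,0,28],[0,-1,0,0,28],[0,0,0,0,28],[0,0,0,0,28],[0,0,-20,0,28],[0,0,-35,0,28],[0,0,-40,0,28],[0,0,-40,0,28],[0,-30,-40,0,28],[0,-40,-20,0,28],[0,0,0,0,28],[0,0,0,0,28]]}}}

```text
t: 65.27
tool_pos: [482.4, -276.6, 225.3]
eef_rot: [[-0.092, 0.996, 0.003], [0.996, 0.092, -0.001], [-0.001, 0.003, -1.0]]
wrist_force: [0.4, 0.4, 0.2]
finger_gap: 27.9
grip_force: 0.0
```

```bash
python3 -c "
from h import *
snap('top','t13'); snap('scene','s3')
A=np.load('pics/t13.npz')['im'];S=np.load('pics/s3.npz')['im']
a=cv2.resize(A[160:300,245:500],None,fx=3,fy=3,interpolation=cv2.INTER_CUBIC)[:,:765]
b=cv2.resize(S[180:340,185:440],None,fx=3,fy=3,interpolation=cv2.INTER_CUBIC)[:170*3][:180*3]
im=np.vstack([a,b])[:900];im=cv2.resize(im,None,fx=.66,fy=.66);print(im.shape)
cv2.imwrite('pics/fin.png',im[:,:,::-1])"
```

```text
(594, 505, 3)
```

View pics/fin.png

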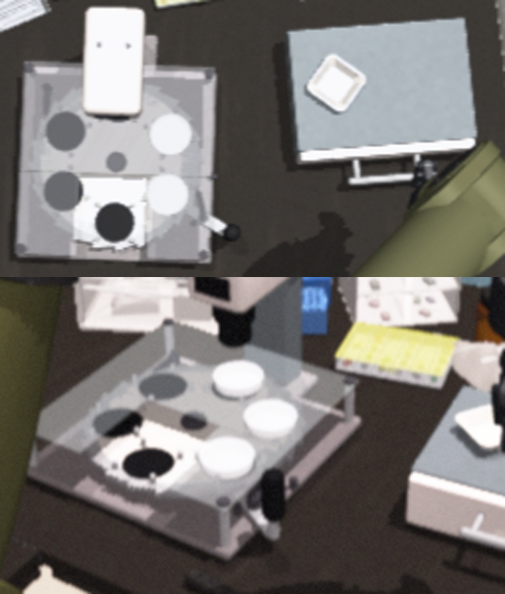

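The final view shows the drawer shut with the boat untouched, the lever at rest, an empty pocket in the bay and the dishes in three consecutive stops, the first under the lens. I'll check dish 1's position numerically.

```bash
python3 -c "
from h import *
for n,x,y,e in (('d1',238,379,(649,148)),('d2',271,418,(603,68.3)),('d3',227,459,(511,68.3))):
  print(n,at('s3',185+x/1.98,180+(y-277)/1.98,58),e); cen('s3',*e,th=200)
cen('t13',603,68,th=205); print(at('t13',245+232/1.98,160+232/1.98,108))"
```

```text
d1 [642.1 138.6  58. ] (649, 148)
s3 bbox centre 647.25 142.25 size 76.5 74.5 centroid 646.8397019947129 142.15167627974046
d2 [591.5  59.   58. ] (603, 68.3)
s3 bbox centre 595.75 63.8 size 75.5 73.0 centroid 594.5546211151204 62.895186823419856
d3 [497.7  59.1  58. ] (511, 68.3)
s3 bbox centre 504.25 71.3 size 76.5 85.0 centroid 500.683136747219 71.32704257767548
t13 bbox centre 602.0 74.25 size 69.0 78.5 centroid 600.6987799890949 70.5636927480916
[452.7 -28.9 108. ]
```

Relative to dishes 2 and 3, dish 1 is only about 5 mm outward. It is flat between its pins and under the lens, so I'm handing in.

```bash
python3 -c "
from h import *
print(robot.sign_off())"
```

```text
the job is handed in; nothing more can be done
None
```

The job is handed in: all three dishes are loaded one after another with the first under the reader's lens, the lever is let go and the drawer is shut; that first dish was knocked during the run and sits about 5 mm outward in its pocket, flat against its outer pins.

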